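# Refill the label dispenser

### The arm

A 6-joint arm with a two-finger parallel gripper is mounted at the origin on a cart in front of the work surface, level with it; the furniture and walls round the work are solid. World frame = base frame: x ahead of the robot, y to its left, z up, the work surface at z = 0. Lengths are in mm, angles in rad, forces in N, time in s.
With the tool pointing down it reaches from about 325 to 750 mm from the base axis. Payload 7.6 kg.
Tool frame: the origin (TCP) lies at the very end of the fingers, on their centre line; the grasp point (between the pads) lies 19 mm behind it; x points along the fingers, y is the direction in which the jaws open and shut, and the axes are right-handed (so a half turn about x gives the same grasp; the last joint's range is limited). The gripper opens to 85 mm and grips with 20 to 120 N. Pads are 22 mm wide; open, the fingers measure 114 mm over their backs; the gripper's body (76 mm by 85 mm) begins 54 mm behind the grasp point. The pads swing forward as they close: fully open they stand 13 mm farther back than shut.
Start: joints at [1.234, 0.052, 1.401, -0, 1.689, -0.07], TCP at [138.397, 506.45, 231.323] pointing down, gripper open.
Joint ranges: [-2.9, 2.9], [-0.91, 2.17], [0.12, 2.37], [-1.06, 4.2], [0.26, 2.73], [-2.93, 2.93]. Speed limits (rad/s): [2.57, 2.57, 3.01, 3.14, 3.14, 3.14].

### API

Orientations are given as a unit quaternion [x, y, z, w].
In Python, from cell import env gives the robot as it stands. The module is installed in compiled form; this text tells all that it offers.
- The arm moves only by the tool play_rows, never from a script. Its argument "targets" is a list of rows, each a list of 3 entries, a list of its own where there are three numbers: the gripper's target within -1 to 1 (shut at 1, half-way at 0, fully open at -1), then the shift along the tool's x, y, z in mm, then the turn, a rotation vector about the tool's x, y, z in degrees. In form: [[fingers, [dx, dy, dz], [wx, wy, wz]], ...]. A call has 1 to 20 rows; each row is the pose to reach, as a shift and turn from the pose measured when the call began, along the tool's axes at that moment; what a row does not reach only later rows make up. A row lasts 1/12 s, in which the tool goes at most 41.7 mm and 7.16 degrees, less where a joint would pass 70% of its speed; a pose out of reach is approached as far as the arm can. A call with a gripper value outside its range is refused whole. The fingers move at their own pace and stop on an object; "grip_force" is the grip in N (left out, the last holds). Time passes only in rows, so rows that repeat a pose let the fingers close. It gives the time, the measured TCP pose, the force and the opening at its end, in the units of the state.
- env.get_obs(): the state, without advancing time (a new reading comes with each control period).
- env.camera(name): name is "scene" or "top" or "wrist"; returns the picture (384x512x3 uint8, red, green, blue); there is no depth.
- env.calibration(name): a dict with "intrinsics" (3x3 intrinsics, pixels), "world_from_camera" (4x4, takes a point from camera to world coordinates). Camera axes: x right, y up, looking along -z (the intrinsics and any distortion apply to the point x, -y, -z); pixel columns grow to the right and rows downward; lengths in mm; the calibration is good to about 2 mm. A picture is of the moment at which its call begins: read the wrist's pose just before it. calibration takes no time and is no camera call; for the wrist camera it gives the pose at the moment of the call.
- env.job_done(): hands the job in, once; it reports no verdict.
Trained networks look in the newest picture that a camera, given by its name, has taken for a name from the list of things; names that differ only in an ending like _2 or _b are one class to them, and where a whole thing is asked for, a point or a joint stands for the part that bears it (a point fixed in the world has none). Each returns a list of dicts, best first, with "p" (0 to 1); they miss things now and then, are a little off and sometimes report something else, mostly with a low value. They report only what shows in the picture. A call takes as long as a camera call.
- env.look_for(camera, name): "position" ([x, y, z] in mm, in the coordinates of the camera as it stood for that picture, good to about 4 mm: the middle of the surface that is visible of it).
- env.regions_of(camera, name): "mask" (384x512 bool, what is visible of it).
The state is a dict: "t": time; "q": joint angles; "joint_velocities": joint speeds; "tau": joint torques, N m; "tool_pos": TCP position; "tool_rot": TCP orientation; "wrist_force": force on the tool from outside, world axes, zero at the start; "torque": the same for the moment, N m; "width": finger opening in mm.
Only numpy, scipy, OpenCV 4.12 (cv2) and the standard library are available. Lean on these libraries where they do the work, as an engineer would, in place of code of your own. Each camera call takes 0.05 s, during which the arm holds its last target.

### The job

The label dispenser is still set up for a single roll: slide the edge guide along its T-track to the open left end, lift it off and set it down on the worktop clear of the dispenser. Then load every label roll from the carton side by side into the cradle between the two brackets, and push the spindle in from the right through the right-hand bracket, all the rolls and the left-hand bracket until its handle is up against the right-hand one. Do not knock the white cup behind the spindle or the beige bowl at the left about.

Things in the scene. Friction and masses are not known exactly. Their poses are not given: they have to be found in the camera images.
- dispenser: label dispenser, fixed; origin on the worktop under the middle of the cradle; x away from the robot, y along cradle, track and spindle to the robot's left, z up; turned up to 0.25 rad. White base, x -71 to 47 mm, y +-86 mm. A thin peel bar runs along its front edge at x = -77 mm, z = 30 mm (ears 36 mm high)
- entry_hole (a point): centre of the right bracket's hole at its outer face (y = -86 mm, x = 0, z = 62 mm in the dispenser frame), where the spindle goes in; axes as the dispenser's. Both steel brackets are 10 mm thick along y, 28 mm wide in the upper part (56 mm below z = 43 mm), 76 mm high, with a plain 18 mm hole along y
- far_hole (a point): centre of the left bracket's hole at its outer face (y = +86 mm, x = 0, z = 62 mm in the dispenser frame); axes as the dispenser's. 152 mm between the brackets' inner faces
- cradle_mid (a point): middle of the cradle on the line between the two holes (x = 0, y = 0, z = 62 mm in the dispenser frame); axes as the dispenser's. The cradle is two 8 mm round bars along y at x = -23 and +23 mm, tops at z = 43 mm; a 56 mm roll laid on them comes to rest with its centre on this line. Room for four rolls side by side between the brackets
- track_end (a point): middle of the open left end of the T-track at the top of its lips (x = -46 mm, y = +92 mm, z = 22 mm in the dispenser frame); axes as the dispenser's. The aluminium track runs from here 184 mm to the right, where a black cap shuts it; 38 mm wide, slot 13 mm wide between lips 5 mm thick
- edge_guide: grey edge guide, 0.12 kg, 107 mm high, captive in the T-track: foot 26 (x) x 34 (y) x 6 mm under the lips, neck 9 mm thick, a fin to 26 mm at +x, 46 to 78 mm up, in the way of rolls but passing the bracket. Origin under the middle of the foot; axes as the dispenser's while in the track. Slides easily; free once its origin is 17 mm past the track's end. Stands alone on its foot
- guide_tab (a point): centre of the guide's grip tab, 92 mm above the guide's origin and 6 mm to its +x; the tab is 16 mm thick (y), 30 mm long (x) and 30 mm high, ribbed, and is the top of the guide; axes as the guide's
- roll_carton: shallow card carton, fixed, 72 x 175 mm, walls 12 mm high, floor 3 mm thick, one row of four cells along its y, each 40 x 66 mm, centred at y = -64.5, -21.5, 21.5 and 64.5 mm; origin under its centre, on the worktop. A narrow flat flap lies behind it at +x
- roll_0: label roll: plain white paper roll on a brown card core, outside diameter 56 mm, 34 mm wide, bore 22 mm, 0.09 kg; it starts lying in a cell of the carton with its bore level. Origin at its centre (28 mm above whatever it lies on); body y runs along the bore (either way round), x and z turn as it rolls. Not every roll is there each time
- roll_1: label roll: plain white paper roll on a brown card core, outside diameter 56 mm, 34 mm wide, bore 22 mm, 0.09 kg; it starts lying in a cell of the carton with its bore level. Origin at its centre (28 mm above whatever it lies on); body y runs along the bore (either way round), x and z turn as it rolls. Not every roll is there each time
- roll_2: label roll: plain white paper roll on a brown card core, outside diameter 56 mm, 34 mm wide, bore 22 mm, 0.09 kg; it starts lying in a cell of the carton with its bore level. Origin at its centre (28 mm above whatever it lies on); body y runs along the bore (either way round), x and z turn as it rolls. Not every roll is there each time
- roll_3: label roll: plain white paper roll on a brown card core, outside diameter 56 mm, 34 mm wide, bore 22 mm, 0.09 kg; it starts lying in a cell of the carton with its bore level. Origin at its centre (28 mm above whatever it lies on); body y runs along the bore (either way round), x and z turn as it rolls. Not every roll is there each time
- spindle: the spindle, 0.15 kg, lying level: steel bar 14 mm in diameter, 186 mm long, the last 14 mm tapered to 6 mm, with a flat black handle (see its point). Origin on the bar's axis where the handle begins; y along the bar to the nose, x across the handle's width. Starts with the nose to the robot's left. Fully home, the handle meets the right bracket and the nose stands 14 mm out of the left one
- spindle_nose (a point): tip of the tapered nose, on the axis, 186 mm from the spindle's origin; axes as the spindle's
- spindle_handle (a point): middle of the spindle's handle, which is 62 mm long (y = -62 to 0 mm in the spindle frame), 30 mm wide (x) and 14 mm thick, as thick as the bar; axes as the spindle's
- dip_cup: small white cup behind the spindle, 76 mm across, 47 mm high, a bystander; origin at the centre of its underside
- rice_bowl: small beige bowl at the left, 93 mm across, 64 mm high, a bystander; origin at the centre of its underside

How it is judged (in metres and radians):
On the way, in this order (a step that is already met when the one before it is completed fails the run):
1. the edge guide is off the track and down on the worktop, clear of the dispenser (height (world z) of edge_guide between -0.005 and 0.03 m and contact force between edge_guide and dispenser below 0.05 N and (x of edge_guide in the frame of dispenser below -0.1 m or x of edge_guide in the frame of dispenser above 0.065 m or y of edge_guide in the frame of dispenser above 0.125 m or y of edge_guide in the frame of dispenser below -0.115 m)), for 0.2 s.
2. every label roll lies in the cradle between the brackets (x of roll_0 in the frame of dispenser between -0.006 and 0.006 m and y of roll_0 in the frame of dispenser between -0.062 and 0.062 m and z of roll_0 in the frame of dispenser between 0.056 and 0.068 m and angle between the y axis of each of roll_0, roll_1, roll_2, roll_3 and the y axis of dispenser, either way round below 0.15 rad and x of roll_1 in the frame of dispenser between -0.006 and 0.006 m and y of roll_1 in the frame of dispenser between -0.062 and 0.062 m and z of roll_1 in the frame of dispenser between 0.056 and 0.068 m and x of roll_2 in the frame of dispenser between -0.006 and 0.006 m and y of roll_2 in the frame of dispenser between -0.062 and 0.062 m and z of roll_2 in the frame of dispenser between 0.056 and 0.068 m and x of roll_3 in the frame of dispenser between -0.006 and 0.006 m and y of roll_3 in the frame of dispenser between -0.062 and 0.062 m and z of roll_3 in the frame of dispenser between 0.056 and 0.068 m), for 0.2 s.
At the end, for the whole second after the job is handed in: guide at rest on the worktop, off the dispenser (15 mm or more past the open track end if left there); every roll in the cradle, centre within 6 mm of the hole axis, with the spindle through it and both brackets, handle at the right, within 9 mm of the bracket, nose out of the left one; all at rest (all of step 1 and all of step 2 and x of roll_0 in the frame of spindle between -0.009 and 0.009 m and z of roll_0 in the frame of spindle between -0.009 and 0.009 m and linear speed of each of roll_0, roll_1, roll_2, roll_3, spindle, edge_guide below 0.02 m/s and x of roll_1 in the frame of spindle between -0.009 and 0.009 m and z of roll_1 in the frame of spindle between -0.009 and 0.009 m and x of roll_2 in the frame of spindle between -0.009 and 0.009 m and z of roll_2 in the frame of spindle between -0.009 and 0.009 m and x of roll_3 in the frame of spindle between -0.009 and 0.009 m and z of roll_3 in the frame of spindle between -0.009 and 0.009 m and y of spindle in the frame of dispenser between -0.095 and -0.081 m and x of spindle in the frame of dispenser between -0.006 and 0.006 m and z of spindle in the frame of dispenser between 0.055 and 0.069 m and x of spindle_nose in the frame of dispenser between -0.006 and 0.006 m and z of spindle_nose in the frame of dispenser between 0.055 and 0.069 m and y of spindle_nose in the frame of dispenser above 0.088 m); the robot touches nothing.
It fails at once if the white cup or the beige bowl is knocked about (moved more than 40 mm) (distance of any of dip_cup, rice_bowl from where it was at the start of the episode above 0.04 m).
Of roll_0, roll_1, roll_2, roll_3 only 3 to 4 are there at a start; the rules pass over those that are not, and their reading is None.
At some moment in a run one of spindle may be knocked a few centimetres aside while the robot is not near it.
It also fails if it takes over 184 s, if anything falls off the work surface, if the arm or the gripper's body presses on something with over 40 N, if the wrist force passes 120 N, or if a joint passes its speed limit or range.

## Working session

There is one attempt and no reset: what is moved stays moved. The work goes in short steps, Python scripts to look and compute and a tool call to move; the robot and the scene stay as the last step left them, time stands still between calls to the robot, and variables do not carry over. Pictures are saved under pics/ and viewed, and the job is handed in when it is done.

Besides the shell and the picture viewer there is one more tool, called after "Call:" as name([rows], argument=value, ...), one row to a line, values as JSON. play_rows: Moves the arm, as the interface text tells. Its arguments: {"type":"object","properties":{"targets":{"type":"array","items":{"type":"array"}},"grip_force":{"type":"number"}},"required":["targets"]}

```bash
mkdir -p pics; python3 - <<'E'
from cell import env
import cv2
for c in ("scene","top","wrist"):
    im=env.camera(c); cv2.imwrite(f"pics/{c}0.png",im[:,:,::-1])
    k=env.calibration(c); print(c,k)
print(env.get_obs())
E
```

```text
scene {'intrinsics': array([[382.72786283,   0.        , 251.05535831],
       [  0.        , 382.72786283, 196.3732781 ],
       [  0.        ,   0.        ,   1.        ]]), 'world_from_camera': array([[ 6.93258339e-01,  4.45518151e-01, -5.66486057e-01,
        -7.36875285e+01],
       [-7.20621331e-01,  4.17735943e-01, -5.53354840e-01,
        -6.42547701e+02],
       [-9.88803763e-03,  7.91839794e-01,  6.10648809e-01,
         8.37411780e+02],
       [ 0.00000000e+00,  0.00000000e+00,  0.00000000e+00,
         1.00000000e+00]])}
top {'intrinsics': array([[373.38875623,   0.        , 256.97577817],
       [  0.        , 373.38875623, 195.98938073],
       [  0.        ,   0.        ,   1.        ]]), 'world_from_camera': array([[-2.57407366e-02,  9.83033255e-01, -1.81612316e-01,
         3.69610934e+02],
       [-9.99628990e-01, -2.36930696e-02,  1.34358243e-02,
         1.92892197e+01],
       [ 8.90490885e-03,  1.81890784e-01,  9.83278417e-01,
         1.17313697e+03],
       [ 0.00000000e+00,  0.00000000e+00,  0.00000000e+00,
         1.00000000e+00]])}
wrist {'intrinsics': arr
[... 497 characters left out ...]
.00000000e+00]])}
{'t': 0.15, 'q': array([ 1.23370349e+00,  5.26909146e-02,  1.40148175e+00, -5.11755278e-07,
        1.68861214e+00, -7.03393816e-02]), 'joint_velocities': array([-2.17703111e-05, -9.01411577e-04, -4.17495578e-03, -2.91846715e-04,
       -1.50733530e-03, -1.59183839e-03]), 'tau': array([ 9.27266810e-04, -3.81951857e+01, -3.60424626e+01, -5.47422144e-05,
        4.61949603e-03, -1.90279025e-05]), 'tool_pos': array([138.31308823, 506.21698697, 230.67143663]), 'tool_rot': array([ 0.09361941,  0.70091158, -0.09444503,  0.70074139]), 'wrist_force': array([-0.19352411, -1.19487982, -0.33468685]), 'torque': array([-0.01555011, -0.01324171, -0.01693474]), 'width': 85.10830496674268}
```

View pics/scene0.png

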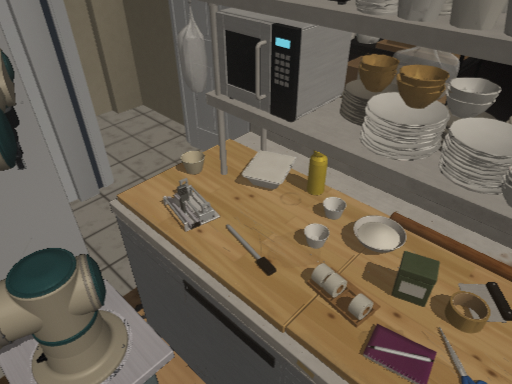

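View pics/top0.png

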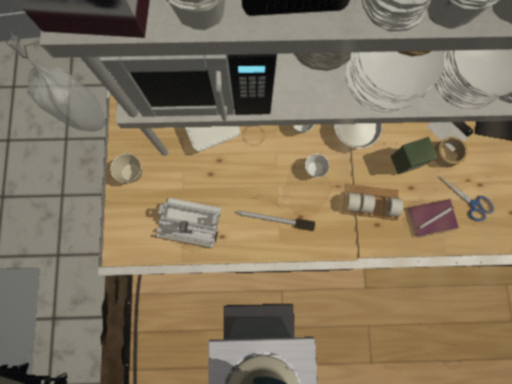

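View pics/wrist0.png

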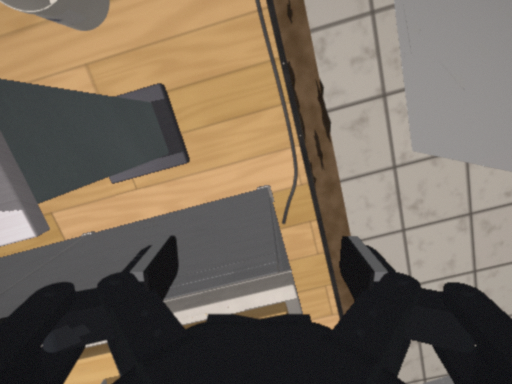

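The scene camera shows the dispenser at about px (190,205), the spindle at (250,248) and a carton with three rolls at (343,290). In the top view they are at (187,222), (275,220) and (372,204). The bowl is at (125,168) and the cup at (316,165). Next I'll write helpers and run the detectors.

```bash
cat > h.py <<'E'
import numpy as np, cv2
from scipy.spatial.transform import Rotation as R
from cell import env
np.set_printoptions(precision=3,suppress=True)
def cal(c):
    k=env.calibration(c); return k["intrinsics"],k["world_from_camera"]
def proj(c,P,k=None):
    K,T=k or cal(c); P=np.atleast_2d(P); p=(P-T[:3,3])@T[:3,:3]
    return np.c_[K[0,2]+K[0,0]*p[:,0]/-p[:,2], K[1,2]+K[1,1]*p[:,1]/p[:,2]]
def ray(c,uv,z,k=None):
    K,T=k or cal(c); uv=np.atleast_2d(uv)
    d=np.c_[(uv[:,0]-K[0,2])/K[0,0],-(uv[:,1]-K[1,2])/K[1,1],-np.ones(len(uv))]@T[:3,:3].T
    return T[:3,3]+d*((z-T[2,3])/d[:,2])[:,None]
def look(c,n):
    K,T=cal(c)
    return [(round(d["p"],2),T[:3,:3]@np.array(d["position"])+T[:3,3]) for d in env.look_for(c,n)]
def snap(c,f,crop=None,s=1):
    im=env.camera(c)[:,:,::-1].copy()
    if crop: a,b,x,y=crop; im=im[b:y,a:x]
    if s!=1: im=cv2.resize(im,None,fx=s,fy=s,interpolation=cv2.INTER_CUBIC)
    cv2.imwrite("pics/"+f,im)
def st():
    o=env.get_obs(); return o
def pose_down(yaw):
    """tool x down; tool y (jaw) horizontal at angle yaw in world"""
    x=np.array([0,0,-1.]);y=np.array([np.cos(yaw),np.sin(yaw),0]);z=np.cross(x,y)
    return R.from_matrix(np.c_[x,y,z])
def move(pos,rot=None):
    """shift+rotvec in tool axes from present pose to reach world pose"""
    o=st();Rt=R.from_quat(o["tool_rot"]);d=Rt.inv().apply(np.array(pos)-o["tool_pos"])
    w=np.zeros(3) if rot is None else (Rt.inv()*rot).as_rotvec(degrees=True)
    return d.round(1),w.round(2)
E
python3 - <<'E'
from h import *
for c in ("top","scene"):
    env.camera(c)
    for n in ("dispenser","edge_guide","guide_tab","entry_hole","far_hole","track_end","roll_carton","roll_0","spindle","spindle_nose","spindle_handle","dip_cup","rice_bowl"):
        try: print(c,n,[(p,x.round(0)) for p,x in look(c,n)][:5])
        except Exception as e: print(c,n,e)
snap("top","topd.png",(100,130,420,260),2.4)
snap("scene","scd.png",(150,160,400,340),3)
E
```

```text
top dispenser [(0.78, array([512., 217.,   9.]))]
top edge_guide []
top guide_tab [(0.66, array([483., 216., 111.]))]
top entry_hole [(0.9, array([511., 215.,   6.]))]
top far_hole [(0.65, array([512., 219.,   5.]))]
top track_end [(0.71, array([502., -90.,  13.])), (0.67, array([513., 216.,  10.]))]
top roll_carton [(0.67, array([ 583., -372.,    4.]))]
top roll_0 [(0.76, array([ 549., -282.,   52.])), (0.66, array([ 532., -416.,   53.])), (0.59, array([ 542., -330.,   52.]))]
top spindle [(0.8, array([501., -94.,  14.]))]
top spindle_nose [(0.89, array([508., -91.,  12.]))]
top spindle_handle [(0.94, array([505., -90.,  13.]))]
top dip_cup [(0.89, array([ 683., -191.,   14.])), (0.26, array([ 532., -411.,   54.]))]
top rice_bowl [(0.8, array([684., 420.,  27.]))]
scene dispenser [(0.73, array([494., 185.,  19.]))]
scene edge_guide [(0.73, array([478., 213.,  75.]))]
scene guide_tab [(0.5, array([484., 211.,  73.])), (0.46, array([676., 399.,  43.]))]
scene entry_hole [(0.76, array([496., 190.,  22.]))]
scene far_hole [(0.61, array([497., 192.,  21.]))]
scene track_end [(0.69, array([497., 190.,  20.]))]
scene roll_carton [(0.8, array([ 551., -381.,    2.])), (0.51, array([675., 398.,  46.]))]
scene roll_0 [(0.94, array([ 529., -349.,   49.])), (0.58, array([ 517., -427.,   49.]))]
scene spindle [(0.93, array([ 499., -115.,   15.]))]
scene spindle_nose [(0.71, array([ 502., -114.,   16.]))]
scene spindle_handle [(0.66, array([ 502., -112.,   13.]))]
scene dip_cup [(0.66, array([ 685., -187.,   27.]))]
scene rice_bowl [(0.72, array([677., 398.,  42.]))]
```

View pics/topd.png

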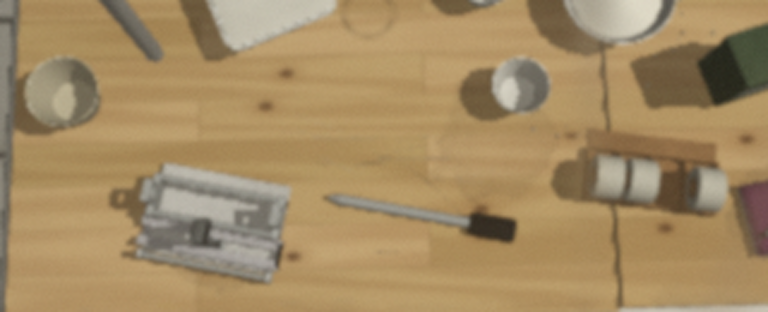

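View pics/scd.png

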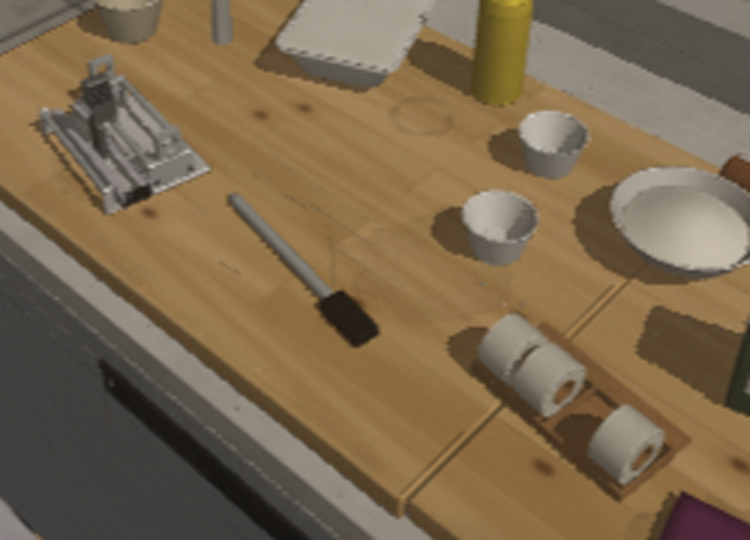

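```bash
python3 - <<'E'
from h import *
o=st();Rt=R.from_quat(o["tool_rot"]);print(Rt.as_matrix())
K,T=cal("wrist")
print("cam in tool",Rt.inv().apply(T[:3,3]-o["tool_pos"]),"\n",Rt.as_matrix().T@T[:3,:3])
d=np.array([510,217,0.])
# want camera about above dispenser: choose yaws
for yaw in (np.pi/2-.1,-np.pi/2-.1):
    r=pose_down(yaw); off=r.apply(Rt.inv().apply(T[:3,3]-o["tool_pos"])); look_=r.apply(Rt.inv().apply(-T[:3,2]))
    print(yaw,off,look_)
    # height such that dispenser is in centre
    for z in (200,260):
        h=z+off[2]-60; cpos=d+[0,0,60]-look_/-look_[2]*-1*0-look_*h/-look_[2]
        print(z,(cpos-off), move([*(cpos-off)[:2],z],r))
E
```

```text
[[ 0.     0.264  0.965]
 [ 0.     0.965 -0.264]
 [-1.     0.     0.   ]]
cam in tool [-143.007   -0.058  -67.084] 
 [[ 0.001  0.266 -0.964]
 [ 1.     0.001  0.001]
 [ 0.001 -0.964 -0.266]]
1.4707963267948965 [-66.754   6.639 143.007] [ 0.264 -0.027 -0.964]
200 [499.165 218.379 200.   ] (array([  31.3, -182.8,  423.9]), array([-9.56,  0.  , -0.01]))
260 [482.715 220.079 260.   ] (array([ -28.7, -185.5,  407.6]), array([-9.56,  0.  , -0.01]))
-1.6707963267948966 [ 66.754  -6.639 143.007] [-0.264  0.027 -0.964]
200 [520.835 215.621 200.   ] (array([  31.3, -179.7,  445.6]), array([170.44,  -0.01,  -0.  ]))
260 [537.285 213.921 260.   ] (array([ -28.7, -177. ,  461.9]), array([170.44,  -0.01,  -0.  ]))
```

Call:
play_rows([
  [-1,[0,-184,416],[-9.5,0,0]],
  [-1,[0,-184,416],[-9.5,0,0]],
  [-1,[0,-184,416],[-9.5,0,0]],
  [-1,[0,-184,416],[-9.5,0,0]],
  [-1,[0,-184,416],[-9.5,0,0]],
  [-1,[0,-184,416],[-9.5,0,0]],
  [-1,[0,-184,416],[-9.5,0,0]],
  [-1,[0,-184,416],[-9.5,0,0]],
  [-1,[0,-184,416],[-9.5,0,0]],
  [-1,[0,-184,416],[-9.5,0,0]],
  [-1,[0,-184,416],[-9.5,0,0]],
  [-1,[0,-184,416],[-9.5,0,0]],
  [-1,[0,-184,416],[-9.5,0,0]],
  [-1,[0,-184,416],[-9.5,0,0]],
  [-1,[0,-184,416],[-9.5,0,0]],
])

```text
t: 2.9
tool_pos: [490.5, 220.2, 231.5]
tool_rot: [0.035, 0.706, -0.035, 0.706]
wrist_force: [-0.5, -1.2, 0.8]
width: 85.2
```

```bash
python3 - <<'E'
from h import *
snap("wrist","w1.png",None,1.5)
print(st()["tool_pos"],st()["joint_velocities"])
for n in ("dispenser","edge_guide","guide_tab"):print(n,look("wrist",n))
snap("wrist","w1b.png",(80,20,440,300),2.2)
E
```

```text
[490.395 220.326 231.565] [ 0.003 -0.003 -0.    -0.002  0.    -0.001]
dispenser [(0.58, array([499.49 , 216.242,  25.354]))]
edge_guide [(0.75, array([477.259, 222.019, 116.847]))]
guide_tab [(0.73, array([476.259, 219.033, 115.184]))]
```

View pics/w1b.png

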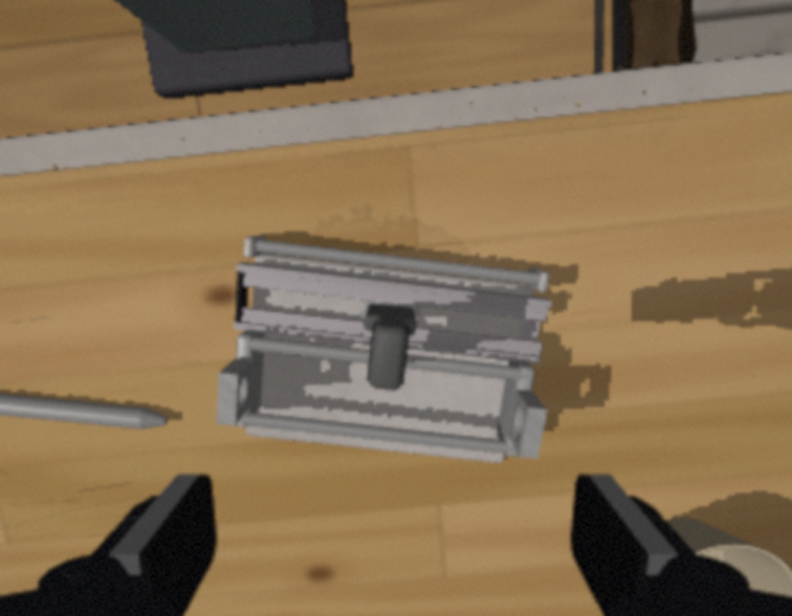

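```bash
python3 - <<'E'
from h import *
im=env.camera("wrist")[:,:,::-1]
for n,(a,b,x,y) in {"L":(165,115,265,235),"R":(245,125,345,245)}.items():
    c=cv2.resize(im[b:y,a:x],None,fx=5,fy=5,interpolation=cv2.INTER_CUBIC)
    cv2.imwrite(f"pics/w2{n}.png",c[:600])
E
```

```text
(no output)
```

View pics/w2L.png

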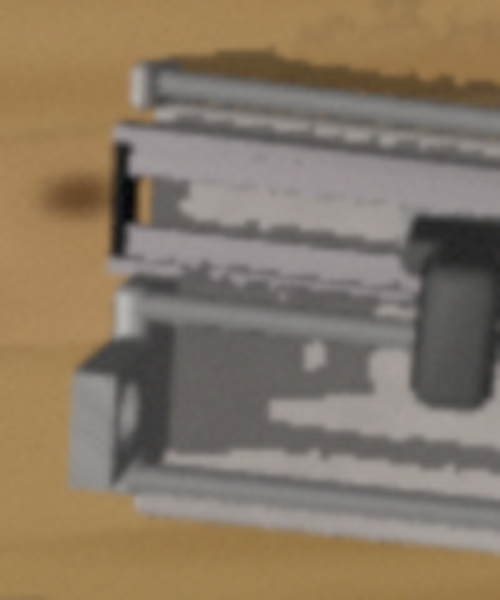

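View pics/w2R.png

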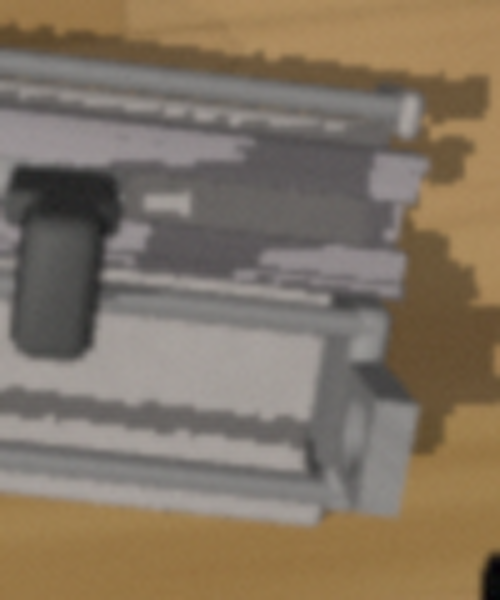

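```bash
cat > fit.py <<'E'
from h import *
from scipy.optimize import least_squares
L=np.array([[77,370],[70,485],[117,375],[112,488],[112,128],[108,268]])/5+[165,115]
Rr=np.array([[418,403],[403,515],[372,398],[357,510],[428,158],[403,298]])/5+[245,125]
UV=np.r_[L,Rr]
P=np.array([[-14,-86,76],[14,-86,76],[-14,-76,76],[14,-76,76],[-65,-92,22],[-27,-92,22],[-14,86,76],[14,86,76],[-14,76,76],[14,76,76],[-65,92,22],[-27,92,22.]])
E
python3 - <<'E'
from fit import *
k=cal("wrist")
def W(p,P): return R.from_euler("z",p[2]).apply(P)+[p[0],p[1],p[3] if len(p)>3 else 0]
for p0 in ([510,217,-.2],[510,217,-.2,0]):
    s=least_squares(lambda p:(proj("wrist",W(p,P),k)-UV).ravel(),p0,loss="soft_l1")
    print(s.x); print((proj("wrist",W(s.x,P),k)-UV).round(1).tolist())
p=s.x if len(s.x)==3 else [*s.x[:3]]
# tab: in wrist
for f in [[-40,0,103]]: pass
# top view check overlay
im=env.camera("top")[:,:,::-1].copy()
uv=proj("top",W(p,P)); im=cv2.resize(im,None,fx=4,fy=4)[760:1040,520:960].copy()
for u,v in uv: cv2.circle(im,(int(u*4-520),int(v*4-760)),3,(0,0,255),1)
cv2.imwrite("pics/t2.png",im)
E
```

```text
[523.744 210.617  -0.216]
[[-0.7, 0.1], [-0.2, 0.2], [0.1, 0.0], [0.0, 0.6], [1.0, -1.0], [0.4, 0.2], [0.4, 0.0], [-1.0, 0.0], [1.0, 0.1], [-0.1, 0.1], [-0.3, -0.5], [-0.5, -0.2]]
[523.777 210.609  -0.216  -0.124]
[[-0.6, 0.1], [-0.2, 0.2], [0.2, 0.0], [0.0, 0.6], [1.0, -1.0], [0.5, 0.2], [0.3, 0.0], [-1.0, 0.0], [1.0, 0.1], [-0.2, 0.1], [-0.3, -0.5], [-0.6, -0.2]]
```

View pics/t2.png

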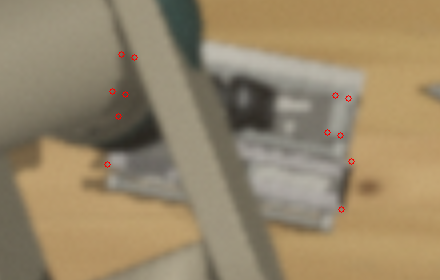

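```bash
python3 - <<'E'
from h import *
D=np.array([523.8,210.6,0]);r=R.from_euler("z",-.216)
for z in (113,118): print(r.inv().apply(ray("wrist",[256.2,182],z)-D))
Y=np.pi/2-.216
t=r.apply([-40,0,0])+D;print(t)
E
echo 'D=np.array([523.8,210.6,0]);DR=R.from_euler("z",-.216);YAW=np.pi/2-.216
def d2w(p): return DR.apply(p)+D' >> h.py
```

```text
[[-40.621  -1.419 113.   ]]
[[-41.771  -1.506 118.   ]]
[484.729 219.173   0.   ]
```

```bash
python3 - <<'E'
from h import *
print(move([*d2w([-40.5,-1.5,0])[:2],84],pose_down(YAW)))
E
```

```text
(array([147.5,  -2.6,  -6.8]), array([ 6.64,  0.02, -0.01]))
```

Call:
play_rows([
  [-1,[30,-2.6,-6.8],[6.64,0,0]],
  [-1,[100,-2.6,-6.8],[6.64,0,0]],
  [-1,[147.5,-2.6,-6.8],[6.64,0,0]],
  [-1,[147.5,-2.6,-6.8],[6.64,0,0]],
  [-1,[147.5,-2.6,-6.8],[6.64,0,0]],
  [-1,[147.5,-2.6,-6.8],[6.64,0,0]],
  [-1,[147.5,-2.6,-6.8],[6.64,0,0]],
  [1,[147.5,-2.6,-6.8],[6.64,0,0]],
  [1,[147.5,-2.6,-6.8],[6.64,0,0]],
  [1,[147.5,-2.6,-6.8],[6.64,0,0]],
  [1,[147.5,-2.6,-6.8],[6.64,0,0]],
  [1,[147.5,-2.6,-6.8],[6.64,0,0]],
  [1,[147.5,-2.6,-6.8],[6.64,0,0]],
  [1,[147.5,-2.6,-6.8],[6.64,0,0]],
  [1,[147.5,-2.6,-6.8],[6.64,0,0]],
], grip_force=40)

```text
t: 4.5
tool_pos: [484.1, 218.0, 84.3]
tool_rot: [0.076, 0.703, -0.076, 0.703]
wrist_force: [-0.2, 1.2, 2.2]
width: 15.5
```

```bash
python3 - <<'E'
from h import *
snap("wrist","w3.png",None,1.5);o=st();print(o["tool_pos"],o["wrist_force"],o["width"],DR.inv().apply(o["tool_pos"]-D))
E
```

```text
[484.113 217.958  84.358] [ 0.261 -0.026  3.256] 15.485897591255673 [-40.341  -1.319  84.358]
```

View pics/w3.png

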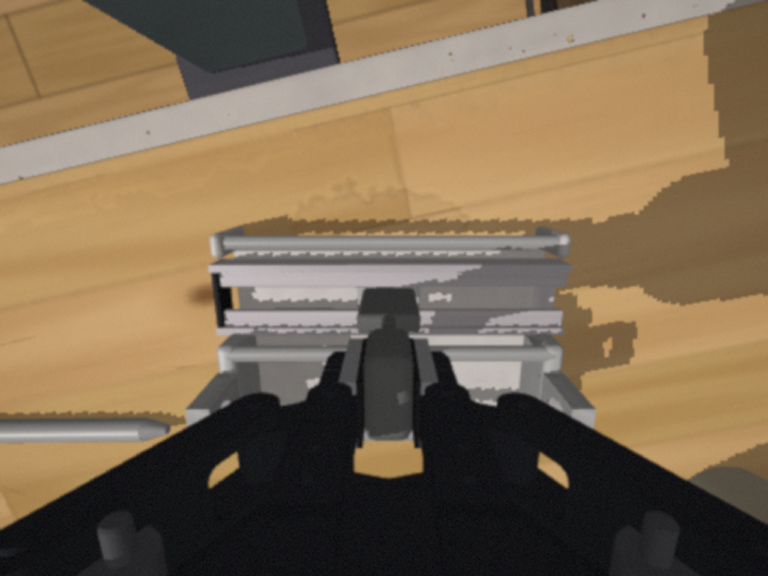

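Call:
play_rows([
  [1,[0,6,0],[0,0,0]],
  [1,[0,16,0],[0,0,0]],
  [1,[0,28,0],[0,0,0]],
  [1,[0,40,0],[0,0,0]],
  [1,[0,52,0],[0,0,0]],
  [1,[0,64,0],[0,0,0]],
  [1,[0,76,0],[0,0,0]],
  [1,[0,88,0],[0,0,0]],
  [1,[0,100,0],[0,0,0]],
  [1,[0,112,0],[0,0,0]],
  [1,[0,124,0],[0,0,0]],
  [1,[0,136,0],[0,0,0]],
  [1,[0,148,0],[0,0,0]],
  [1,[0,156,0],[0,0,0]],
  [1,[0,156,0],[0,0,0]],
])

```text
t: 5.8
tool_pos: [517.0, 372.4, 83.5]
tool_rot: [0.076, 0.703, -0.075, 0.703]
wrist_force: [0.7, 0.8, -1.0]
width: 15.3
```

```bash
python3 - <<'E'
from h import *
snap("wrist","w4.png",None,1.5);o=st();print(o["tool_pos"],o["wrist_force"],o["width"],DR.inv().apply(o["tool_pos"]-D))
E
```

```text
[517.074 371.356  83.551] [ 0.096  0.027 -1.72 ] 15.420067911307221 [-41.024 155.579  83.551]
```

View pics/w4.png

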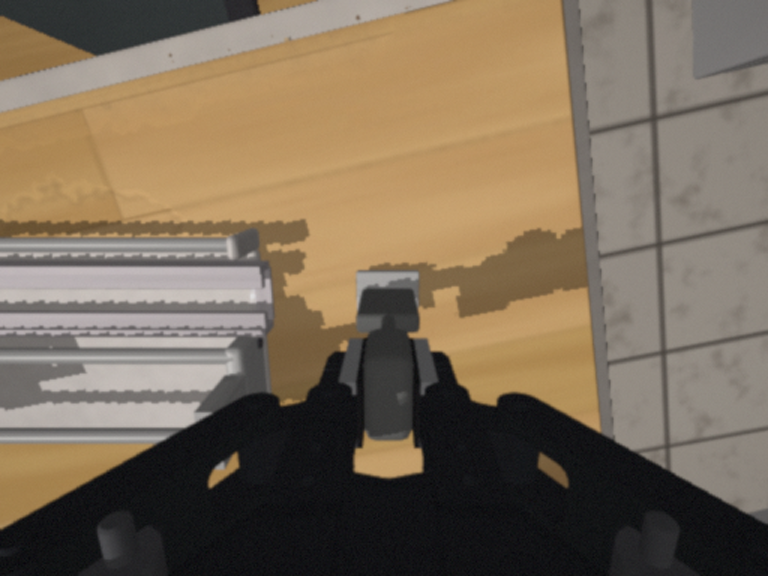

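Call:
play_rows([
  [1,[4,0,0],[0,0,0]],
  [1,[6,0,0],[0,0,0]],
  [1,[7,0,0],[0,0,0]],
  [1,[8,0,0],[0,0,0]],
  [1,[8,0,0],[0,0,0]],
])

```text
t: 6.27
tool_pos: [517.2, 371.0, 76.3]
tool_rot: [0.076, 0.703, -0.076, 0.703]
wrist_force: [-1.8, -0.9, 4.5]
width: 15.5
```

Call:
play_rows([
  [1,[0.7,0,0],[0,0,0]],
  [1,[1.4,0,0],[0,0,0]],
  [1,[1.4,0,0],[0,0,0]],
])

```text
t: 6.52
tool_pos: [517.4, 371.0, 76.2]
tool_rot: [0.076, 0.703, -0.076, 0.703]
wrist_force: [-3.2, -1.9, 7.5]
width: 15.3
```

Call:
play_rows([
  [0.4,[0,0,0],[0,0,0]],
  [0.2,[0,0,0],[0,0,0]],
  [0,[0,0,0],[0,0,0]],
  [-0.3,[0,0,0],[0,0,0]],
  [-0.3,[0,0,0],[0,0,0]],
  [-0.3,[-20,0,0],[0,0,0]],
  [-0.5,[-50,0,0],[0,0,0]],
  [-0.5,[-90,0,0],[0,0,0]],
  [-1,[-130,0,0],[0,0,0]],
  [-1,[-150,0,0],[0,0,0]],
  [-1,[-150,0,0],[0,0,0]],
])

```text
t: 7.43
tool_pos: [518.8, 371.9, 233.6]
tool_rot: [0.079, 0.7, -0.073, 0.706]
wrist_force: [0.6, -0.7, 0.6]
width: 85.6
```

```bash
python3 - <<'E'
from h import *
snap("wrist","w5.png",None,1.5);o=st();print(o["tool_pos"],o["wrist_force"],o["width"],o["q"])
print(look("wrist","edge_guide"))
E
```

```text
[518.177 371.491 229.873] [ 0.488 -0.108 -0.737] 85.0675299887252 [ 0.564  0.37   1.04   0.     1.724 -0.792]
[(0.8, array([505.389, 373.851,  96.753]))]
```

View pics/w5.png

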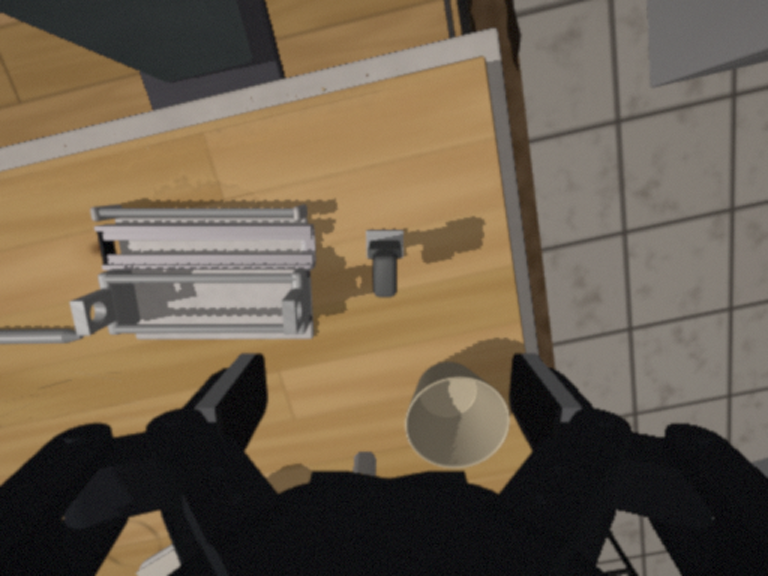

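```bash
python3 - <<'E'
from h import *
print(move([545,-340,230],pose_down(-.1)))
E
```

```text
(array([  -4.3, -688.8,  178.8]), array([83.4 , -0.  , -0.19]))
```

Call:
play_rows([
  [-1,[-4,-689,179],[83.4,0,0]],
  [-1,[-4,-689,179],[83.4,0,0]],
  [-1,[-4,-689,179],[83.4,0,0]],
  [-1,[-4,-689,179],[83.4,0,0]],
  [-1,[-4,-689,179],[83.4,0,0]],
  [-1,[-4,-689,179],[83.4,0,0]],
  [-1,[-4,-689,179],[83.4,0,0]],
  [-1,[-4,-689,179],[83.4,0,0]],
  [-1,[-4,-689,179],[83.4,0,0]],
  [-1,[-4,-689,179],[83.4,0,0]],
  [-1,[-4,-689,179],[83.4,0,0]],
  [-1,[-4,-689,179],[83.4,0,0]],
  [-1,[-4,-689,179],[83.4,0,0]],
  [-1,[-4,-689,179],[83.4,0,0]],
  [-1,[-4,-689,179],[83.4,0,0]],
  [-1,[-4,-689,179],[83.4,0,0]],
  [-1,[-4,-689,179],[83.4,0,0]],
  [-1,[-4,-689,179],[83.4,0,0]],
  [-1,[-4,-689,179],[83.4,0,0]],
  [-1,[-4,-689,179],[83.4,0,0]],
])

```text
t: 9.2
tool_pos: [544.8, -339.8, 227.5]
tool_rot: [0.525, 0.475, -0.524, 0.473]
wrist_force: [1.4, -0.1, -0.5]
width: 85.2
```

```bash
python3 - <<'E'
from h import *
snap("wrist","w6.png",None,1.5);o=st();print(o["tool_pos"],o["joint_velocities"],o["q"],R.from_quat(o["tool_rot"]).as_matrix())
print(look("wrist","roll_0"))
snap("top","t6.png",(100,130,420,260),2.4)
E
```

```text
[ 545.129 -339.071  228.422] [ 0.018 -0.022 -0.002 -0.003  0.001 -0.   ] [-0.615  0.39   1.017  0.003  1.736 -0.516] [[ 0.001  0.995 -0.099]
 [ 0.003 -0.099 -0.995]
 [-1.     0.    -0.003]]
[(0.68, array([ 537.345, -413.509,   53.24 ])), (0.62, array([ 542.085, -331.016,   61.439])), (0.6, array([ 555.298, -286.432,   56.781]))]
```

View pics/w6.png

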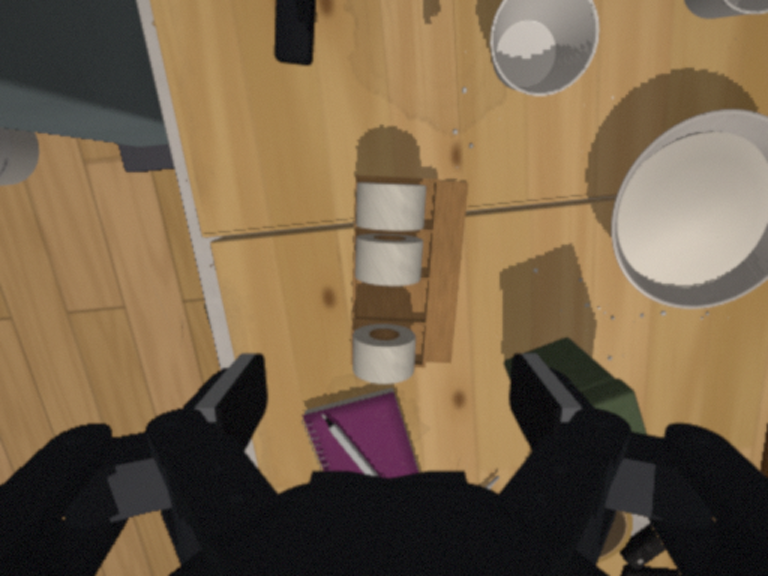

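View pics/t6.png

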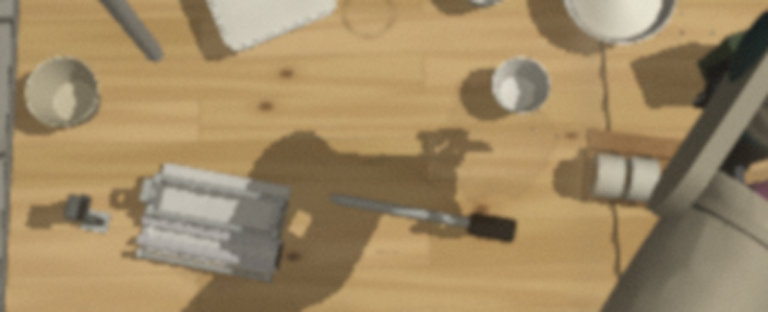

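```bash
python3 - <<'E'
from h import *
print(cal("wrist")[1][:3,3])
snap("wrist","w7.png",(220,110,330,260),4)
o=st();print(o["tool_pos"],o["tool_rot"])
E
```

```text
[ 551.795 -272.276  372.774]
[ 545.53  -338.785  229.883] [ 0.525  0.475 -0.523  0.475]
```

View pics/w7.png

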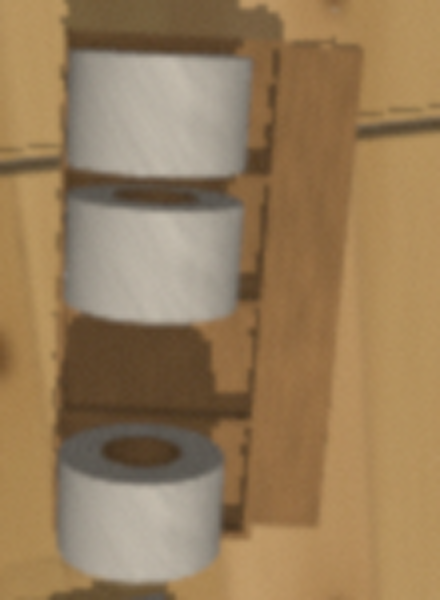

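```bash
cat > rollfit.py <<'E'
from h import *
from scipy.optimize import minimize
def cyl(x,y,z,yaw,r=28,w=34):
    a=np.linspace(0,2*np.pi,48); c=np.r_[np.c_[r*np.cos(a),-w/2*np.ones(48),r*np.sin(a)],np.c_[r*np.cos(a),w/2*np.ones(48),r*np.sin(a)]]
    return R.from_euler("z",yaw).apply(c)+[x,y,z]
def mask(P,k,s=4):
    uv=proj("wrist",P,k); h=cv2.convexHull((uv*s*16).astype(np.int32))
    m=np.zeros((384*s,512*s),np.uint8); cv2.fillConvexPoly(m,h,255,shift=4); return cv2.resize(m,(512,384),interpolation=cv2.INTER_AREA)/255.
def fit(m,k,p0,z):
    m=m.astype(float)
    f=lambda p: np.abs(mask(cyl(p[0],p[1],z,p[2]/50),k)-m).sum()
    s=minimize(f,p0,method="Nelder-Mead",options=dict(initial_simplex=np.array(p0)+np.array([[0,0,0],[8,0,0],[0,8,0],[0,0,8]]),xatol=.05,fatol=.1))
    return s.x*[1,1,1/50],s.fun,m.sum()
E
python3 - <<'E'
from rollfit import *
im=env.camera("wrist"); k=cal("wrist")
for d in env.regions_of("wrist","roll_0"):
    m=d["mask"]; v,u=np.nonzero(m); c=ray("wrist",[u.mean(),v.mean()],45,k)[0]
    if d["p"]<.4: continue
    print(d["p"],fit(m,k,[c[0],c[1],-5],31))
# also colour segmentation
hsv=cv2.cvtColor(im,cv2.COLOR_RGB2HSV); w=((hsv[...,1]<60)&(hsv[...,2]>90)).astype(np.uint8)
w[:, :225]=0; w[:,290:]=0; w[:110]=0; w[262:]=0
n,l,s,c=cv2.connectedComponentsWithStats(w)
for i in range(1,n):
    if s[i][4]>300:
        hh=cv2.convexHull(np.argwhere(l==i)[:,::-1].astype(np.int32)); mm=np.zeros((384,512),np.uint8); cv2.fillConvexPoly(mm,hh,1)
        q=ray("wrist",c[i],45,k)[0]; print(s[i],fit(mm,k,[q[0],q[1],-5],31))
E
```

```text
0.89 (array([ 546.001, -337.712,   -0.154]), np.float64(46.160784313725486), np.float64(1463.0))
0.88 (array([ 532.605, -422.878,   -0.128]), np.float64(43.3921568627451), np.float64(1532.0))
0.61 (array([ 552.   , -294.018,   -0.143]), np.float64(40.760784313725495), np.float64(1386.0))
[ 237  122   46   33 1360] (array([ 551.909, -294.276,   -0.152]), np.float64(45.90196078431373), np.float64(1406.0))
[ 236  157   45   34 1278] (array([ 545.69 , -338.31 ,   -0.148]), np.float64(70.91764705882352), np.float64(1399.0))
[ 235  216   41   40 1205] (array([ 533.168, -423.076,   -0.129]), np.float64(62.850980392156856), np.float64(1455.0))
```

```bash
python3 - <<'E'
from h import *
print(move([552,-294.2,10],pose_down(-.145)))
E
```

```text
(array([220.2,   1.5, -45. ]), array([ 2.66, -0.1 , -0.15]))
```

Call:
play_rows([
  [-1,[10,1.5,-30],[2.7,0,0]],
  [-1,[40,1.5,-45],[2.7,0,0]],
  [-1,[80,1.5,-45],[2.7,0,0]],
  [-1,[120,1.5,-45],[2.7,0,0]],
  [-1,[155,1.5,-45],[2.7,0,0]],
  [-1,[185,1.5,-45],[2.7,0,0]],
  [-1,[205,1.5,-45],[2.7,0,0]],
  [-1,[216,1.5,-45],[2.7,0,0]],
  [-1,[220,1.5,-45],[2.7,0,0]],
  [-1,[220,1.5,-45],[2.7,0,0]],
  [0.6,[220,1.5,-45],[2.7,0,0]],
  [0.6,[220,1.5,-45],[2.7,0,0]],
  [0.6,[220,1.5,-45],[2.7,0,0]],
  [0.6,[220,1.5,-45],[2.7,0,0]],
  [0.6,[220,1.5,-45],[2.7,0,0]],
], grip_force=30)

```text
t: 10.75
tool_pos: [553.0, -294.8, 12.4]
tool_rot: [0.537, 0.461, -0.534, 0.464]
wrist_force: [-0.9, 1.2, 6.8]
width: 55.7
```

```bash
python3 - <<'E'
from h import *
snap("wrist","w8.png",None,1.5);o=st();print(o["tool_pos"],o["wrist_force"],o["width"],o["torque"])
E
```

```text
[ 553.029 -294.833   12.38 ] [-0.831  0.939  6.504] 55.683451748394674 [0.115 0.14  0.015]
```

View pics/w8.png

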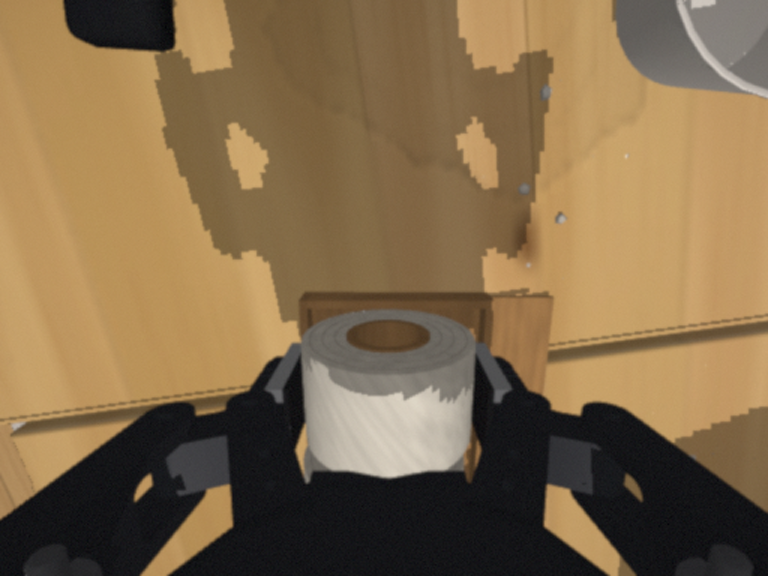

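Call:
play_rows([
  [0.6,[-10,0,0],[0,0,0]],
  [0.6,[-30,0,0],[0,0,0]],
  [0.6,[-60,0,0],[0,0,0]],
  [0.6,[-95,0,0],[0,0,0]],
  [0.6,[-130,0,0],[0,0,0]],
  [0.6,[-140,0,0],[0,0,0]],
  [0.6,[-140,0,0],[0,0,0]],
])

```text
t: 11.38
tool_pos: [553.8, -295.7, 157.7]
tool_rot: [0.537, 0.458, -0.533, 0.467]
wrist_force: [0.6, 0.2, -0.4]
width: 55.7
```

```bash
python3 - <<'E'
from h import *
o=st();print(o["tool_pos"],o["wrist_force"],o["width"])
print(move([*d2w([0,42,0])[:2],150],pose_down(-.216)))
E
```

```text
[ 553.817 -295.746  157.68 ] [ 0.616  0.208 -0.394] 55.650633031031155
(array([   4.8, -100.3, -538.5]), array([ 4.03,  0.13, -0.78]))
```

Call:
play_rows([
  [0.6,[1,-4,-20],[0.5,0,-0.2]],
  [0.6,[2,-10,-55],[1,0,-0.4]],
  [0.6,[4,-18,-95],[1.5,0,-0.6]],
  [0.6,[4,-25,-135],[2,0,-0.8]],
  [0.6,[4,-33,-175],[2.5,0,-0.8]],
  [0.6,[4,-40,-215],[3,0,-0.8]],
  [0.6,[4,-48,-255],[3.5,0,-0.8]],
  [0.6,[4,-55,-295],[4,0,-0.8]],
  [0.6,[4,-62,-335],[4,0,-0.8]],
  [0.6,[4,-70,-375],[4,0,-0.8]],
  [0.6,[4,-77,-415],[4,0,-0.8]],
  [0.6,[4,-85,-455],[4,0,-0.8]],
  [0.6,[4,-92,-490],[4,0,-0.8]],
  [0.6,[4,-97,-520],[4,0,-0.8]],
  [0.6,[4,-100,-538],[4,0,-0.8]],
  [0.6,[4,-100,-538],[4,0,-0.8]],
  [0.6,[4,-100,-538],[4,0,-0.8]],
  [0.6,[4,-100,-538],[4,0,-0.8]],
])

```text
t: 12.88
tool_pos: [532.6, 250.1, 149.4]
tool_rot: [-0.549, -0.443, 0.553, -0.444]
wrist_force: [0.8, 0.7, -1.7]
width: 55.1
```

```bash
python3 - <<'E'
from h import *
snap("wrist","w9.png",None,1.5);o=st();print(o["tool_pos"],o["wrist_force"],o["width"],DR.inv().apply(o["tool_pos"]-D))
print(move([*d2w([0,42,0])[:2],46],pose_down(-.216)))
E
```

```text
[532.795 249.822 149.756] [-0.539 -0.576 -0.77 ] 55.60782684198478 [  0.379  40.239 149.756]
(array([103.7,  -0.2,  -2.1]), array([-0.03,  0.21,  0.09]))
```

View pics/w9.png

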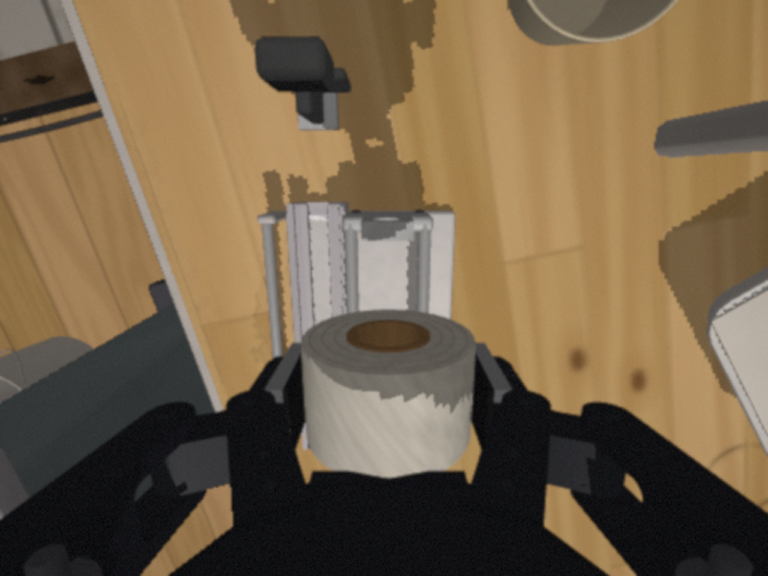

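Call:
play_rows([
  [0.6,[15,0,-2],[0,0,0]],
  [0.6,[40,0,-2],[0,0,0]],
  [0.6,[65,0,-2],[0,0,0]],
  [0.6,[85,0,-2],[0,0,0]],
  [0.6,[97,0,-2],[0,0,0]],
  [0.6,[102,0,-2],[0,0,0]],
  [0.6,[104,0,-2],[0,0,0]],
  [0.6,[105,0,-2],[0,0,0]],
  [0.6,[105,0,-2],[0,0,0]],
])

```text
t: 13.68
tool_pos: [533.8, 251.5, 46.1]
tool_rot: [-0.551, -0.442, 0.552, -0.444]
wrist_force: [-1.1, 0.6, -0.1]
width: 55.4
```

```bash
python3 - <<'E'
from h import *
snap("wrist","w10.png",None,1.5);o=st();print(o["tool_pos"],o["wrist_force"],o["width"],DR.inv().apply(o["tool_pos"]-D))
E
```

```text
[533.814 251.647  46.208] [ 0.36  -0.149 -0.699] 55.46266349176589 [ 0.984 42.239 46.208]
```

View pics/w10.png

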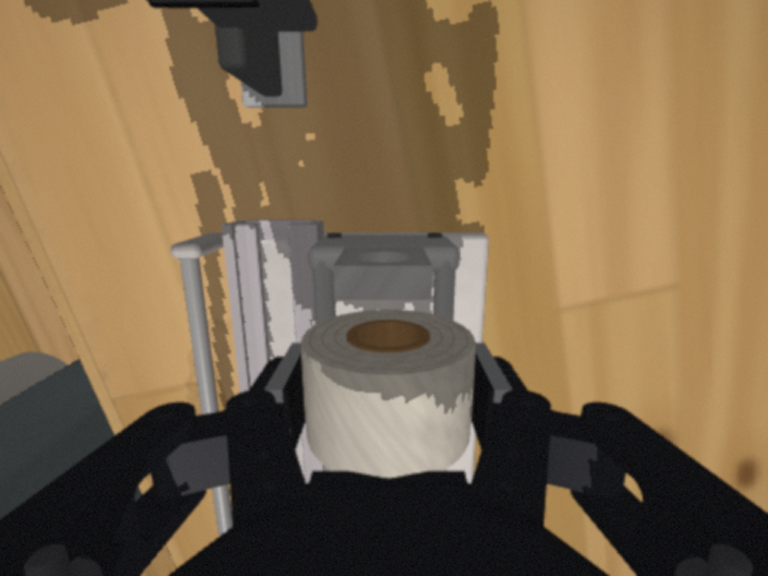

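Call:
play_rows([
  [0.6,[1,0.5,0],[0,0,0]],
  [0.6,[2,0.5,0],[0,0,0]],
  [0.6,[2,0.5,0],[0,0,0]],
  [0,[2,0.5,0],[0,0,0]],
  [-0.3,[2,0.5,0],[0,0,0]],
  [-0.5,[2,0.5,0],[0,0,0]],
  [-0.6,[2,0.5,0],[0,0,0]],
  [-0.6,[0,0.5,0],[0,0,0]],
  [-0.6,[-20,0.5,0],[0,0,0]],
  [-0.6,[-50,0,0],[0,0,0]],
  [-1,[-85,0,0],[0,0,0]],
  [-1,[-110,0,0],[0,0,0]],
  [-1,[-110,0,0],[0,0,0]],
])

```text
t: 14.82
tool_pos: [536.2, 252.8, 163.3]
tool_rot: [0.554, 0.441, -0.548, 0.445]
wrist_force: [-0.0, 0.8, 0.6]
width: 85.1
```

```bash
python3 - <<'E'
from h import *
snap("wrist","w11.png",None,1.5);o=st();print(o["tool_pos"],o["wrist_force"],o["width"],DR.inv().apply(o["tool_pos"]-D))
print(move([545.8,-338,150],pose_down(-.145)))
E
```

```text
[535.303 252.436 159.991] [ 0.516 -0.197  0.17 ] 85.53419398704887 [  2.27   43.329 159.991]
(array([ 10. , 137.2, 574.4]), array([-4.11, -0.07, -0.35]))
```

View pics/w11.png

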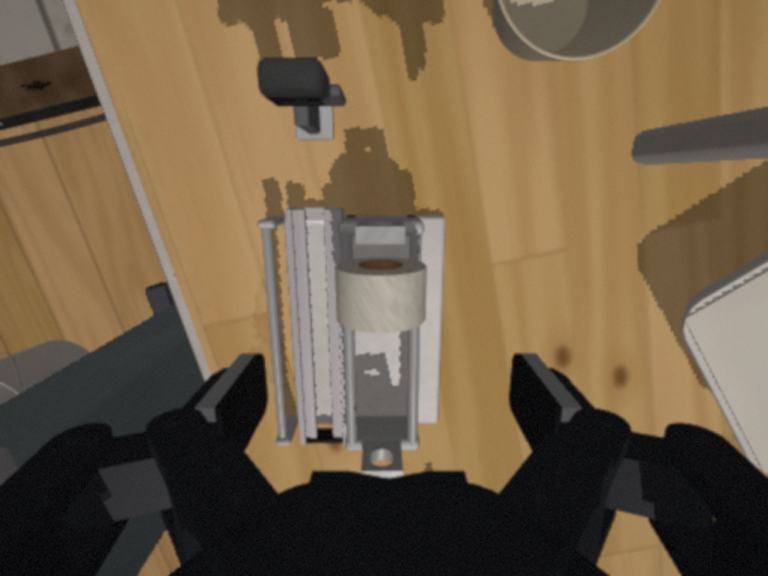

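Call:
play_rows([
  [-1,[1,5,20],[-0.5,0,0]],
  [-1,[3,14,58],[-1,0,0]],
  [-1,[5,23,98],[-1.5,0,0]],
  [-1,[6,33,139],[-2,0,0]],
  [-1,[6,43,180],[-2.5,0,0]],
  [-1,[6,53,221],[-3,0,0]],
  [-1,[6,63,262],[-3.5,0,0]],
  [-1,[6,72,303],[-4,0,0]],
  [-1,[6,82,344],[-4.1,0,0]],
  [-1,[6,92,385],[-4.1,0,0]],
  [-1,[6,102,426],[-4.1,0,0]],
  [-1,[6,112,466],[-4.1,0,0]],
  [-1,[6,121,506],[-4.1,0,0]],
  [-1,[6,131,546],[-4.1,0,0]],
  [-1,[6,137,574],[-4.1,0,0]],
  [-1,[6,137,574],[-4.1,0,0]],
  [-1,[6,137,574],[-4.1,0,0]],
])

```text
t: 16.28
tool_pos: [544.6, -338.8, 151.6]
tool_rot: [0.537, 0.461, -0.534, 0.462]
wrist_force: [0.4, 0.5, 0.0]
width: 85.3
```

```bash
python3 - <<'E'
from rollfit import *
o=st();im=env.camera("wrist"); k=cal("wrist"); cv2.imwrite("pics/w12.png",im[:,:,::-1]);print(o["tool_pos"])
for d in env.regions_of("wrist","roll_0"):
    m=d["mask"]; v,u=np.nonzero(m); c=ray("wrist",[u.mean(),v.mean()],45,k)[0]
    if d["p"]<.4: continue
    print(d["p"],fit(m,k,[c[0],c[1],-5],31))
print(move([545.8,-338,14],pose_down(-.145)))
E
```

```text
[ 544.567 -338.753  151.61 ]
0.95 (array([ 546.069, -335.859,   -0.145]), np.float64(94.97647058823529), np.float64(2511.0))
(array([138.7,  -0. ,   1.6]), array([ 0.01, -0.13, -0.25]))
```

View pics/w12.png

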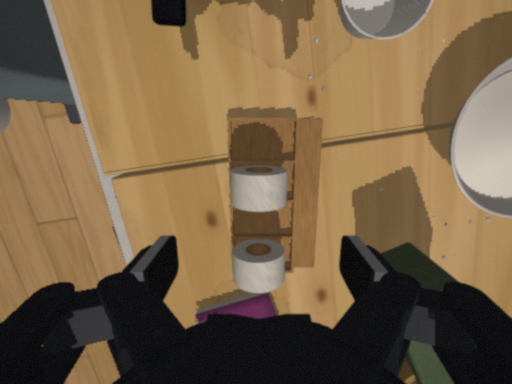

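Call:
play_rows([
  [-1,[25,0.3,0.6],[0,0,0]],
  [-1,[65,0.3,0.6],[0,0,0]],
  [-1,[100,0.3,0.6],[0,0,0]],
  [-1,[122,0.3,0.6],[0,0,0]],
  [-1,[132,0.3,0.6],[0,0,0]],
  [-1,[137,0.3,0.6],[0,0,0]],
  [-1,[138,0.3,0.6],[0,0,0]],
  [-1,[138,0.3,0.6],[0,0,0]],
  [0.6,[138,0.3,0.6],[0,0,0]],
  [0.6,[138,0.3,0.6],[0,0,0]],
  [0.6,[138,0.3,0.6],[0,0,0]],
  [0.6,[138,0.3,0.6],[0,0,0]],
  [0.6,[138,0.3,0.6],[0,0,0]],
])

```text
t: 17.47
tool_pos: [547.0, -337.5, 16.4]
tool_rot: [0.537, 0.461, -0.533, 0.464]
wrist_force: [-1.5, 1.0, 6.4]
width: 55.7
```

Call:
play_rows([
  [0.6,[-10,0,0],[0,0,0]],
  [0.6,[-30,0,0],[0,0,0]],
  [0.6,[-60,0,0],[0,0,0]],
  [0.6,[-95,0,0],[0,0,0]],
  [0.6,[-130,0,0],[0,0,0]],
  [0.6,[-140,0,0],[0,0,0]],
  [0.6,[-140,0,0],[0,0,0]],
  [0.6,[-140,0,0],[0,0,0]],
])

```text
t: 18.13
tool_pos: [545.9, -337.5, 156.1]
tool_rot: [0.537, 0.461, -0.533, 0.464]
wrist_force: [0.3, -0.1, -0.8]
width: 55.2
```

```bash
python3 - <<'E'
from h import *
snap("wrist","w13.png",None,1.5);o=st();print(o["tool_pos"],o["wrist_force"],o["width"])
print(move([*d2w([0,0,0])[:2],150],pose_down(-.216)))
E
```

```text
[ 545.344 -337.17   154.386] [ 0.207  0.15  -1.611] 55.72538946289876
(array([   5.4, -100.5, -538.9]), array([ 4.07, -0.16, -0.21]))
```

View pics/w13.png

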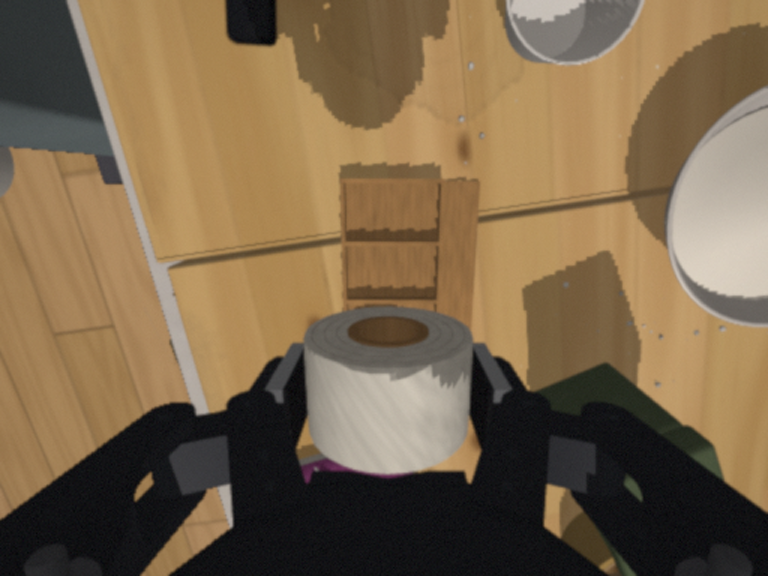

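Call:
play_rows([
  [0.6,[1,-4,-20],[0.5,0,0]],
  [0.6,[2,-10,-55],[1,0,0]],
  [0.6,[4,-18,-95],[1.5,0,0]],
  [0.6,[4,-25,-135],[2,0,0]],
  [0.6,[4,-33,-175],[2.5,0,0]],
  [0.6,[4,-40,-215],[3,0,0]],
  [0.6,[4,-48,-255],[3.5,0,0]],
  [0.6,[4,-55,-295],[4,0,0]],
  [0.6,[4,-62,-335],[4,0,0]],
  [0.6,[4,-70,-375],[4,0,0]],
  [0.6,[4,-77,-415],[4,0,0]],
  [0.6,[4,-85,-455],[4,0,0]],
  [0.6,[4,-92,-490],[4,0,0]],
  [0.6,[4,-97,-520],[4,0,0]],
  [0.6,[4,-100,-538],[4,0,0]],
  [0.6,[4,-100,-538],[4,0,0]],
  [0.6,[4,-100,-538],[4,0,0]],
  [0.6,[4,-100,-538],[4,0,0]],
])

```text
t: 19.68
tool_pos: [523.5, 208.8, 149.6]
tool_rot: [0.551, 0.443, -0.55, 0.444]
wrist_force: [0.3, -0.8, -0.2]
width: 55.4
```

```bash
python3 - <<'E'
from h import *
snap("wrist","w14.png",None,1.5);o=st();print(o["tool_pos"],o["wrist_force"],o["width"],DR.inv().apply(o["tool_pos"]-D))
print(move([*d2w([0,0,0])[:2],48],pose_down(-.216)))
E
```

```text
[523.806 208.478 150.109] [ 0.287  0.338 -0.733] 55.33138071467447 [  0.46   -2.071 150.109]
(array([102.1,  -0.6,  -1.9]), array([ 0.01, -0.08, -0.1 ]))
```

View pics/w14.png

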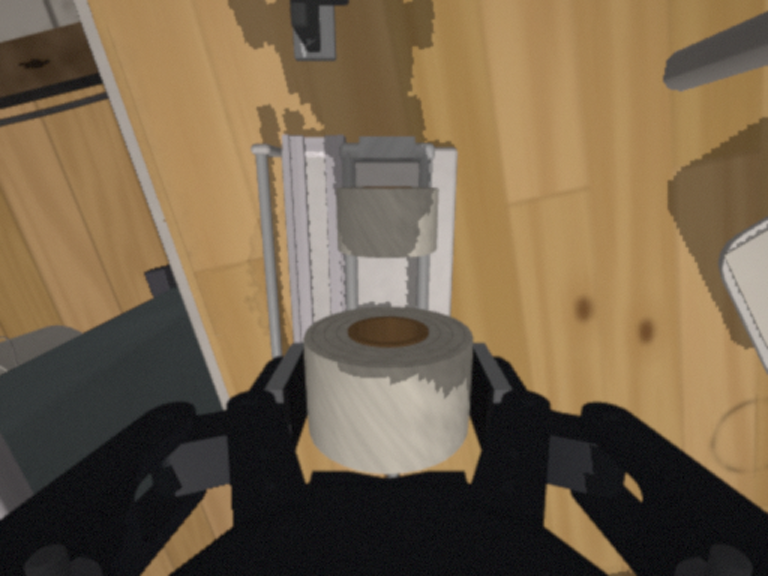

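Call:
play_rows([
  [0.6,[15,-0.3,-2],[0,0,0]],
  [0.6,[40,-0.3,-2],[0,0,0]],
  [0.6,[65,-0.3,-2],[0,0,0]],
  [0.6,[85,-0.3,-2],[0,0,0]],
  [0.6,[96,-0.3,-2],[0,0,0]],
  [0.6,[100,-0.3,-2],[0,0,0]],
  [0.6,[101,-0.3,-2],[0,0,0]],
  [0.6,[101,-0.3,-2],[0,0,0]],
  [0.6,[101,-0.3,-2],[0,0,0]],
])

```text
t: 20.48
tool_pos: [525.0, 210.7, 50.7]
tool_rot: [0.553, 0.443, -0.549, 0.444]
wrist_force: [0.8, -0.2, -0.3]
width: 55.7
```

Call:
play_rows([
  [0.6,[1,0,0],[0,0,0]],
  [0.6,[1.5,0,0],[0,0,0]],
  [0,[1.5,0,0],[0,0,0]],
  [-0.3,[1.5,0,0],[0,0,0]],
  [-0.5,[1.5,0,0],[0,0,0]],
  [-0.6,[1.5,0,0],[0,0,0]],
  [-0.6,[0,0,0],[0,0,0]],
  [-0.6,[-20,0,0],[0,0,0]],
  [-0.6,[-50,0,0],[0,0,0]],
  [-1,[-85,0,0],[0,0,0]],
  [-1,[-108,0,0],[0,0,0]],
  [-1,[-108,0,0],[0,0,0]],
])

```text
t: 21.48
tool_pos: [527.0, 211.4, 165.6]
tool_rot: [0.556, 0.441, -0.546, 0.445]
wrist_force: [0.3, -0.3, 1.6]
width: 85.2
```

```bash
python3 - <<'E'
from h import *
snap("wrist","w15.png",None,1.5);o=st();print(o["tool_pos"],o["wrist_force"],o["width"],DR.inv().apply(o["tool_pos"]-D))
print(move([533,-423,150],pose_down(-.14)))
E
```

```text
[526.063 211.044 162.388] [-0.287  0.7   -0.176] 85.40235088315745 [  2.116   0.919 162.388]
(array([ 10. , 142.6, 617.9]), array([-4.36, -0.33, -0.58]))
```

View pics/w15.png

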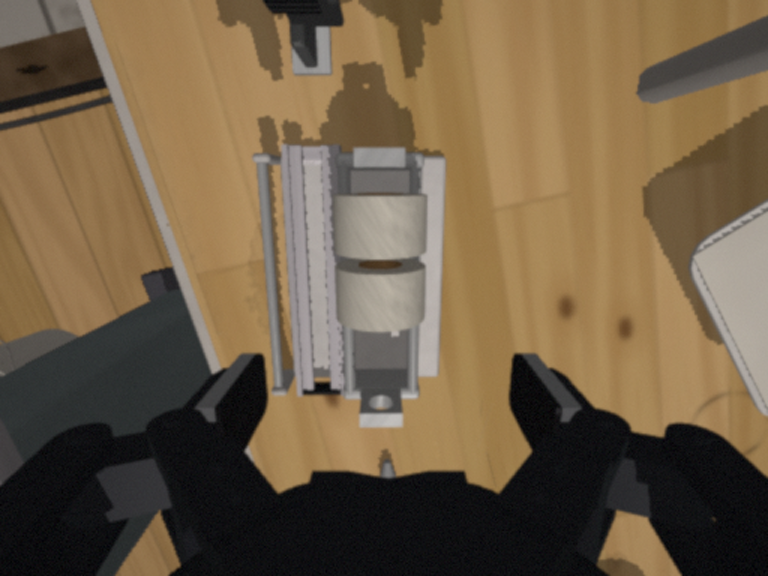

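Two rolls are seated at px (380,225) and (380,297). Next I'll fetch the third.

Call:
play_rows([
  [-1,[1,5,20],[-0.5,0,0]],
  [-1,[3,14,58],[-1,0,0]],
  [-1,[5,23,98],[-1.5,0,0]],
  [-1,[6,32,139],[-2,0,0]],
  [-1,[7,42,180],[-2.5,0,0]],
  [-1,[8,51,221],[-3,0,0]],
  [-1,[8,60,262],[-3.5,0,0]],
  [-1,[8,70,303],[-4,0,-0.5]],
  [-1,[8,79,344],[-4.4,0,-0.5]],
  [-1,[8,89,385],[-4.4,0,-0.5]],
  [-1,[8,98,426],[-4.4,0,-0.5]],
  [-1,[8,108,467],[-4.4,0,-0.5]],
  [-1,[8,117,507],[-4.4,0,-0.5]],
  [-1,[8,126,547],[-4.4,0,-0.5]],
  [-1,[8,135,585],[-4.4,0,-0.5]],
  [-1,[8,142,617],[-4.4,0,-0.5]],
  [-1,[8,142,617],[-4.4,0,-0.5]],
  [-1,[8,142,617],[-4.4,0,-0.5]],
])

```text
t: 23.03
tool_pos: [531.4, -423.2, 149.1]
tool_rot: [0.536, 0.466, -0.532, 0.461]
wrist_force: [0.5, 1.1, 0.8]
width: 85.8
```

```bash
python3 - <<'E'
from rollfit import *
o=st();im=env.camera("wrist"); k=cal("wrist"); cv2.imwrite("pics/w16.png",im[:,:,::-1]);print(o["tool_pos"])
for d in env.regions_of("wrist","roll_0"):
    m=d["mask"]; v,u=np.nonzero(m); c=ray("wrist",[u.mean(),v.mean()],45,k)[0]
    if d["p"]<.4: continue
    print(d["p"],fit(m,k,[c[0],c[1],-5],31))
print(move([533,-423,14],pose_down(-.14)))
E
```

```text
[ 531.366 -423.225  149.1  ]
0.93 (array([ 533.301, -420.772,   -0.128]), np.float64(80.29019607843136), np.float64(2441.0))
(array([136.7,   0.8,   2.7]), array([ 0.06, -0.41,  0.  ]))
```

View pics/w16.png

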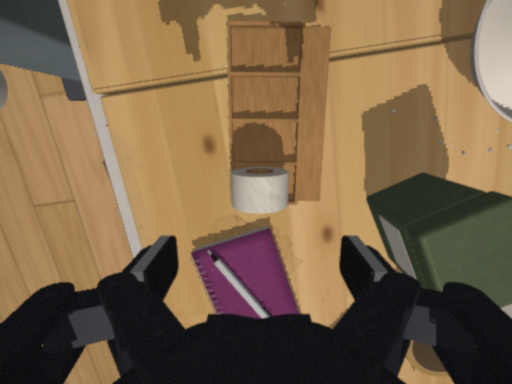

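```bash
python3 - <<'E'
from h import *
for z in (0,50,80):
  print(z,ray("top",[[392,155],[400,173],[437,160]],z).round().tolist(), ray("wrist",[[368,193],[415,275]],z).round().tolist())
E
```

```text
0 [[712.0, -442.0, 0.0], [651.0, -462.0, 0.0], [692.0, -588.0, 0.0]] [[653.0, -450.0, 0.0], [706.0, -562.0, 0.0]]
50 [[697.0, -422.0, 50.0], [639.0, -442.0, 50.0], [678.0, -562.0, 50.0]] [[634.0, -434.0, 50.0], [678.0, -527.0, 50.0]]
80 [[689.0, -411.0, 80.0], [632.0, -430.0, 80.0], [670.0, -547.0, 80.0]] [[622.0, -425.0, 80.0], [661.0, -506.0, 80.0]]
```

Call:
play_rows([
  [-1,[25,1,1.5],[0,0,0]],
  [-1,[65,1,1.5],[0,0,0]],
  [-1,[100,1,1.5],[0,0,0]],
  [-1,[122,1,1.5],[0,0,0]],
  [-1,[132,1,1.5],[0,0,0]],
  [-1,[136,1,1.5],[0,0,0]],
  [-1,[136,1,1.5],[0,0,0]],
  [-1,[136,1,1.5],[0,0,0]],
  [0.6,[136,1,1.5],[0,0,0]],
  [0.6,[136,1,1.5],[0,0,0]],
  [0.6,[136,1,1.5],[0,0,0]],
  [0.6,[136,1,1.5],[0,0,0]],
  [0.6,[136,1,1.5],[0,0,0]],
])

```text
t: 24.22
tool_pos: [534.0, -422.3, 16.5]
tool_rot: [0.536, 0.465, -0.531, 0.463]
wrist_force: [-1.1, 1.3, 5.5]
width: 55.5
```

Call:
play_rows([
  [0.6,[-10,0,0],[0,0,0]],
  [0.6,[-30,0,0],[0,0,0]],
  [0.6,[-60,0,0],[0,0,0]],
  [0.6,[-95,0,0],[0,0,0]],
  [0.6,[-130,0,0],[0,0,0]],
  [0.6,[-140,0,0],[0,0,0]],
  [0.6,[-140,0,0],[0,0,0]],
  [0.6,[-140,0,0],[0,0,0]],
])

```text
t: 24.88
tool_pos: [533.5, -423.1, 156.2]
tool_rot: [0.536, 0.465, -0.531, 0.463]
wrist_force: [-0.0, -0.1, -1.5]
width: 55.0
```

```bash
python3 - <<'E'
from h import *
snap("wrist","w17.png",None,1.5);o=st();print(o["tool_pos"],o["wrist_force"],o["width"])
print(move([*d2w([0,-42,0])[:2],150],pose_down(-.216)))
E
```

```text
[ 532.965 -422.645  154.282] [ 0.15   0.472 -2.353] 55.08174283325947
(array([   8.8, -100.1, -583.9]), array([ 4.41, -0.44,  0.05]))
```

View pics/w17.png

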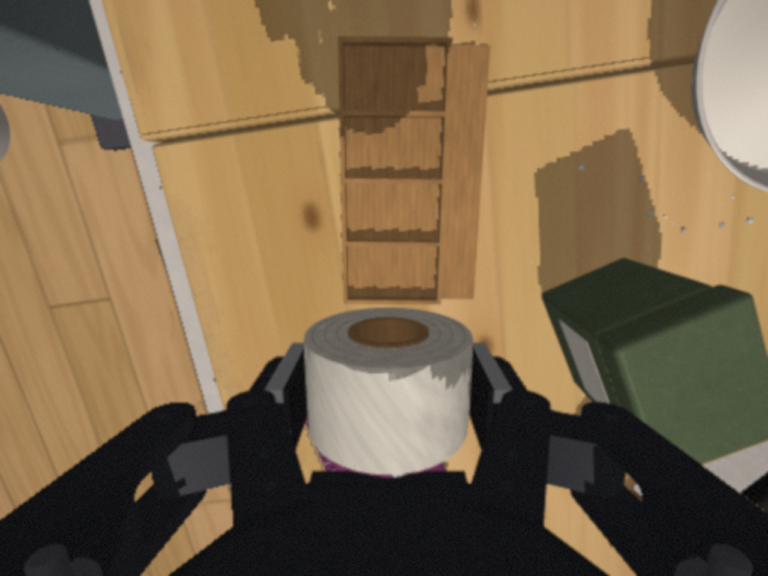

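Call:
play_rows([
  [0.6,[1,-4,-20],[0.5,0,0]],
  [0.6,[2,-9,-55],[1,0,0]],
  [0.6,[4,-16,-95],[1.5,0,0]],
  [0.6,[5,-23,-135],[2,0,0]],
  [0.6,[6,-30,-176],[2.5,0,0]],
  [0.6,[7,-37,-217],[3,0,0]],
  [0.6,[7,-44,-258],[3.5,0,0]],
  [0.6,[7,-51,-299],[4.4,0,0]],
  [0.6,[7,-58,-340],[4.4,0,0]],
  [0.6,[7,-65,-381],[4.4,0,0]],
  [0.6,[7,-72,-422],[4.4,0,0]],
  [0.6,[7,-79,-463],[4.4,0,0]],
  [0.6,[7,-86,-503],[4.4,0,0]],
  [0.6,[7,-93,-540],[4.4,0,0]],
  [0.6,[7,-98,-568],[4.4,0,0]],
  [0.6,[7,-100,-585],[4.4,0,0]],
  [0.6,[7,-100,-585],[4.4,0,0]],
  [0.6,[7,-100,-585],[4.4,0,0]],
  [0.6,[7,-100,-585],[4.4,0,0]],
])

```text
t: 26.52
tool_pos: [514.4, 169.7, 150.1]
tool_rot: [0.552, 0.445, -0.55, 0.441]
wrist_force: [0.1, 0.8, -1.0]
width: 55.3
```

```bash
python3 - <<'E'
from h import *
snap("wrist","w18.png",None,1.5);o=st();print(o["tool_pos"],o["wrist_force"],o["width"],DR.inv().apply(o["tool_pos"]-D))
print(move([*d2w([0,-42,0])[:2],48],pose_down(-.216)))
E
```

```text
[514.625 169.453 150.551] [ 0.363  0.179 -1.583] 55.76643942483288 [ -0.143 -42.157 150.551]
(array([102.5,   0.5,   0.5]), array([-0.06, -0.36,  0.17]))
```

View pics/w18.png

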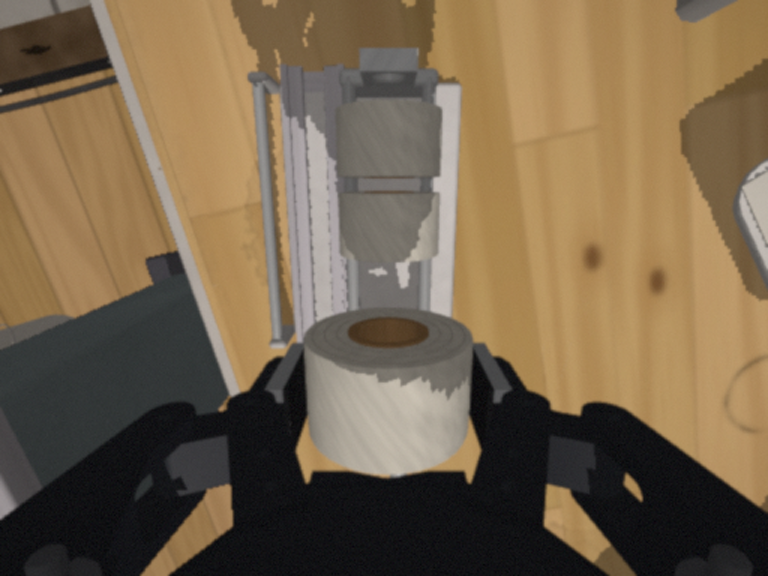

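Call:
play_rows([
  [0.6,[15,0,0],[0,0,0]],
  [0.6,[40,0,0],[0,0,0]],
  [0.6,[65,0,0],[0,0,0]],
  [0.6,[85,0,0],[0,0,0]],
  [0.6,[96,0,0],[0,0,0]],
  [0.6,[101,0,0],[0,0,0]],
  [0.6,[102,0,0],[0,0,0]],
  [0.6,[103,0,0],[0,0,0]],
  [0.6,[103,0,0],[0,0,0]],
  [0.6,[103,0,0],[0,0,0]],
  [0,[103,0,0],[0,0,0]],
  [-0.3,[103,0,0],[0,0,0]],
  [-0.5,[103,0,0],[0,0,0]],
  [-0.6,[103,0,0],[0,0,0]],
  [-0.6,[98,0,0],[0,0,0]],
  [-0.6,[75,0,0],[0,0,0]],
  [-0.6,[40,0,0],[0,0,0]],
  [-1,[0,0,0],[0,0,0]],
  [-1,[-20,0,0],[0,0,0]],
  [-1,[-20,0,0],[0,0,0]],
])

```text
t: 28.23
tool_pos: [517.1, 169.9, 177.6]
tool_rot: [0.556, 0.444, -0.547, 0.442]
wrist_force: [0.1, 0.1, -0.0]
width: 85.6
```

```bash
python3 - <<'E'
from h import *
snap("wrist","w19.png",None,1.5);o=st();print(o["tool_pos"],o["wrist_force"],o["width"],o["q"])
for c in ("top",):
    env.camera(c); print(look(c,"spindle"),look(c,"spindle_handle"))
print(move([500,-95,180],pose_down(-.1)))
E
```

```text
[516.059 169.684 174.26 ] [ 0.776 -0.247 -0.902] 85.26573900302972 [0.246 0.122 1.441 0.007 1.572 0.463]
[(0.9, array([ 470.972, -102.997,   12.887]))] [(0.64, array([ 473.781, -107.9  ,    9.71 ]))]
(array([-12.4,  43.1, 260.9]), array([-6.7 , -0.32,  0.28]))
```

View pics/w19.png

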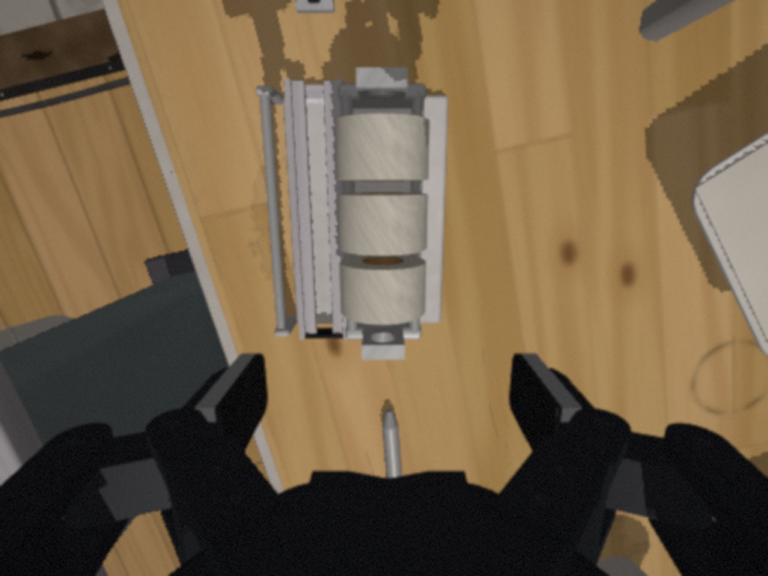

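```bash
python3 - <<'E'
from h import *
print(move([475,-150,200],pose_down(-.15)))
E
```

```text
(array([-32.7,  30.5, 319.9]), array([-3.84, -0.31,  0.29]))
```

Call:
play_rows([
  [-1,[-15,3,30],[-1,0,0.3]],
  [-1,[-30,7,70],[-2,0,0.3]],
  [-1,[-32,11,110],[-3,0,0.3]],
  [-1,[-32,14,150],[-3.8,0,0.3]],
  [-1,[-32,18,190],[-3.8,0,0.3]],
  [-1,[-32,22,230],[-3.8,0,0.3]],
  [-1,[-32,26,270],[-3.8,0,0.3]],
  [-1,[-32,29,305],[-3.8,0,0.3]],
  [-1,[-32,30,320],[-3.8,0,0.3]],
  [-1,[-32,30,320],[-3.8,0,0.3]],
  [-1,[-32,30,320],[-3.8,0,0.3]],
])

```text
t: 29.35
tool_pos: [474.0, -150.2, 197.9]
tool_rot: [0.538, 0.463, -0.535, 0.458]
wrist_force: [0.2, 0.4, 0.4]
width: 85.3
```

```bash
python3 - <<'E'
from h import *
snap("wrist","w20.png",None,1.5);o=st();print(o["tool_pos"],o["tool_rot"],o["joint_velocities"])
print(look("wrist","spindle"),look("wrist","spindle_handle"))
E
```

```text
[ 474.228 -149.362  198.201] [ 0.538  0.463 -0.535  0.459] [ 0.025 -0.008 -0.003 -0.     0.001  0.   ]
[(0.94, array([475.944, -91.917,  17.298]))] [(0.58, array([474.947, -87.739,  12.793]))]
```

View pics/w20.png

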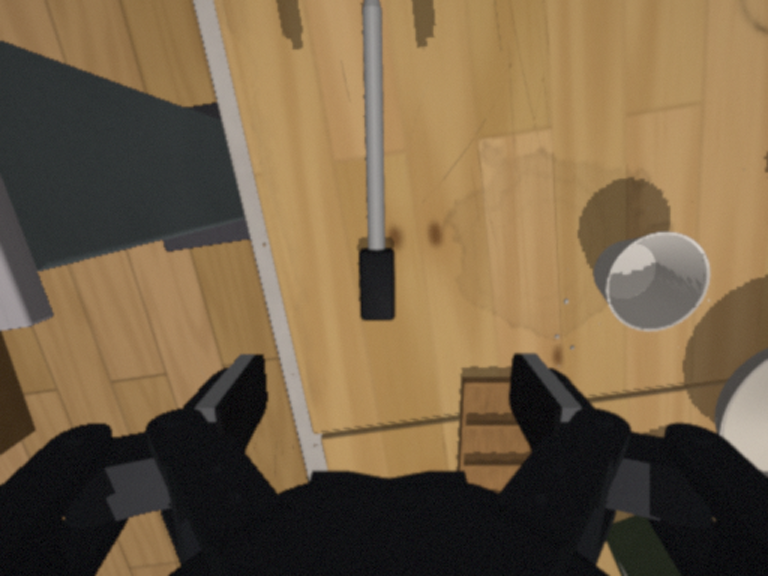

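```bash
python3 - <<'E'
from h import *
snap("wrist","w21.png",(215,0,295,220),3)
H=np.array([[360,249],[394,249],[395,319],[361,320]])/1.5
P=ray("wrist",H,14);print(P); m=P.mean(0);print(m)
B=ray("wrist",np.array([[376.5,245],[374,120],[372,10]])/1.5,9);print(B)
d=B[2]-B[0];print("yaw",-np.arctan2(d[0],d[1]), -np.arctan2(*(P[0]+P[1]-P[2]-P[3])[:2]))
E
```

```text
[[ 454.363 -133.088   14.   ]
 [ 481.704 -137.208   14.   ]
 [ 473.831 -196.805   14.   ]
 [ 445.048 -193.376   14.   ]]
[ 463.737 -165.119   14.   ]
[[ 467.892 -132.596    9.   ]
 [ 480.959  -37.678    9.   ]
 [ 491.091   34.861    9.   ]]
yaw -0.13766251969533888 -0.14239637622224158
```

View pics/w21.png

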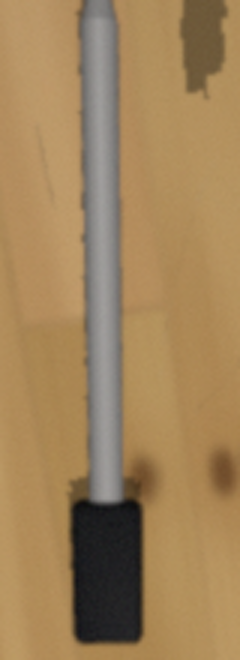

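```bash
python3 - <<'E'
from h import *
print(move([463.9,-164.5,60],pose_down(-.138)),move([463.9,-164.5,1],pose_down(-.138)))
E
```

```text
(array([138.9,  -8.4,  18. ]), array([-0.62, -0.33,  0.01])) (array([197.9,  -8.3,  18.3]), array([-0.62, -0.33,  0.01]))
```

Call:
play_rows([
  [-0.4,[20,-8.4,18],[-0.6,-0.3,0]],
  [-0.4,[60,-8.4,18],[-0.6,-0.3,0]],
  [-0.4,[100,-8.4,18],[-0.6,-0.3,0]],
  [-0.4,[130,-8.4,18],[-0.6,-0.3,0]],
  [-0.4,[140,-8.4,18],[-0.6,-0.3,0]],
  [-0.4,[140,-8.4,18],[-0.6,-0.3,0]],
  [-0.4,[140,-8.4,18],[-0.6,-0.3,0]],
])

```text
t: 30.13
tool_pos: [464.6, -164.3, 60.2]
tool_rot: [0.533, 0.464, -0.533, 0.465]
wrist_force: [0.1, 0.3, 1.6]
width: 59.6
```

```bash
python3 - <<'E'
from h import *
snap("wrist","w22.png",None,1.5);o=st();print(o["tool_pos"],o["width"])
print(move([463.9,-164.5,1],pose_down(-.138)))
E
```

```text
[ 465.286 -164.691   61.251] 59.830009195058366
(array([60.2, -1.6, -0. ]), array([ 0.03,  0.03, -0.19]))
```

View pics/w22.png

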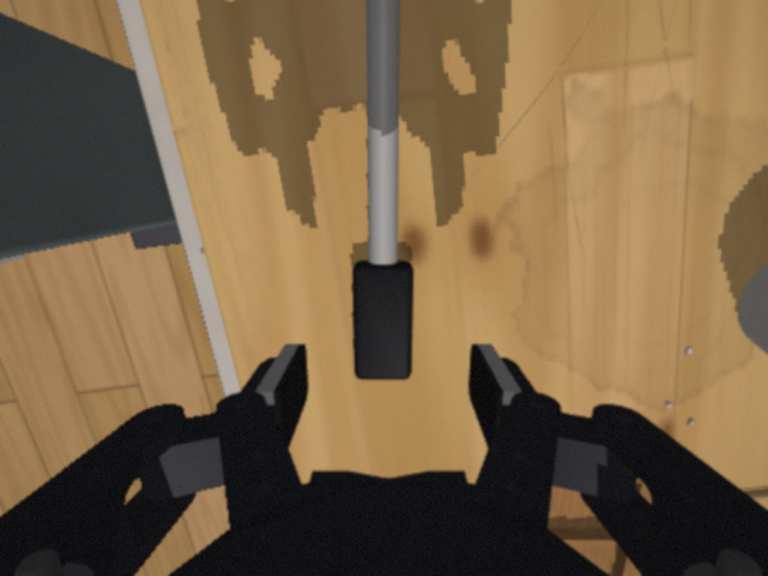

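Call:
play_rows([
  [-0.4,[20,-1.6,0],[0,0,0]],
  [-0.4,[40,-1.6,0],[0,0,0]],
  [-0.4,[50,-1.6,0],[0,0,0]],
  [-0.4,[55,-1.6,0],[0,0,0]],
  [-0.4,[58,-1.6,0],[0,0,0]],
  [-0.4,[60,-1.6,0],[0,0,0]],
  [-0.4,[60,-1.6,0],[0,0,0]],
  [-0.4,[60,-1.6,0],[0,0,0]],
])

```text
t: 30.85
tool_pos: [464.4, -164.7, 2.1]
tool_rot: [0.534, 0.463, -0.532, 0.466]
wrist_force: [0.8, -0.5, -0.3]
width: 59.7
```

```bash
python3 - <<'E'
from h import *
snap("wrist","w23.png",None,1.5);o=st();print(o["tool_pos"],o["wrist_force"],o["width"])
print(move([463.9,-164.5,1],pose_down(-.138)))
E
```

```text
[ 464.397 -164.751    2.064] [ 0.754 -0.152  0.023] 59.75037718601421
(array([ 1.1, -0.5, -0.2]), array([ 0.02,  0.05, -0.26]))
```

View pics/w23.png

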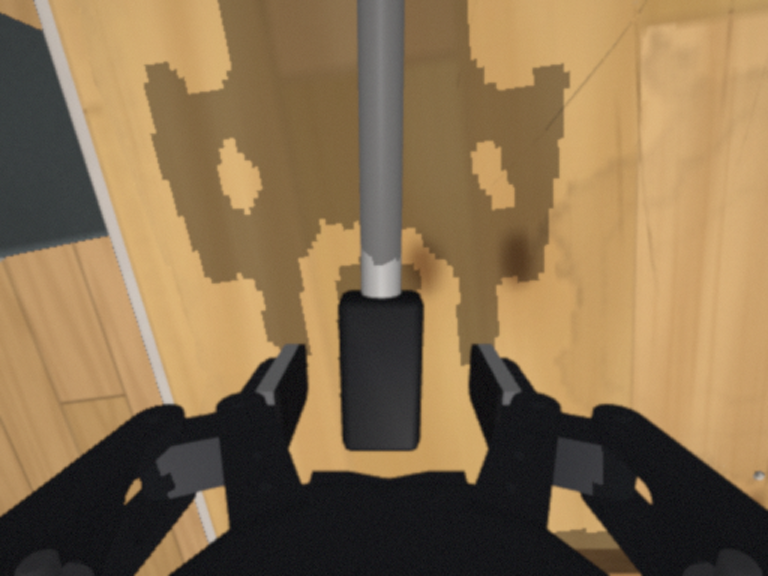

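Call:
play_rows([
  [-0.4,[0.5,-1.7,0],[0,0,0]],
  [-0.2,[0.5,-1.7,0],[0,0,0]],
  [0.1,[0.5,-1.7,0],[0,0,0]],
  [0.3,[0.5,-1.7,0],[0,0,0]],
  [1,[0.5,-1.7,0],[0,0,0]],
  [1,[0.5,-1.7,0],[0,0,0]],
  [1,[0.5,-1.7,0],[0,0,0]],
  [1,[0.5,-1.7,0],[0,0,0]],
], grip_force=80)

```text
t: 31.57
tool_pos: [463.0, -164.6, 2.1]
tool_rot: [0.534, 0.463, -0.532, 0.466]
wrist_force: [-1.5, -0.1, 5.8]
width: 28.1
```

```bash
python3 - <<'E'
from h import *
snap("wrist","w24.png",None,1.5);o=st();print(o["tool_pos"],o["wrist_force"],o["width"],R.from_quat(o["tool_rot"]).as_matrix())
E
```

```text
[ 462.992 -164.607    2.094] [-1.828  0.99   6.129] 27.979145490717436 [[ 0.005  0.991 -0.137]
 [-0.002 -0.137 -0.991]
 [-1.     0.005  0.001]]
```

View pics/w24.png

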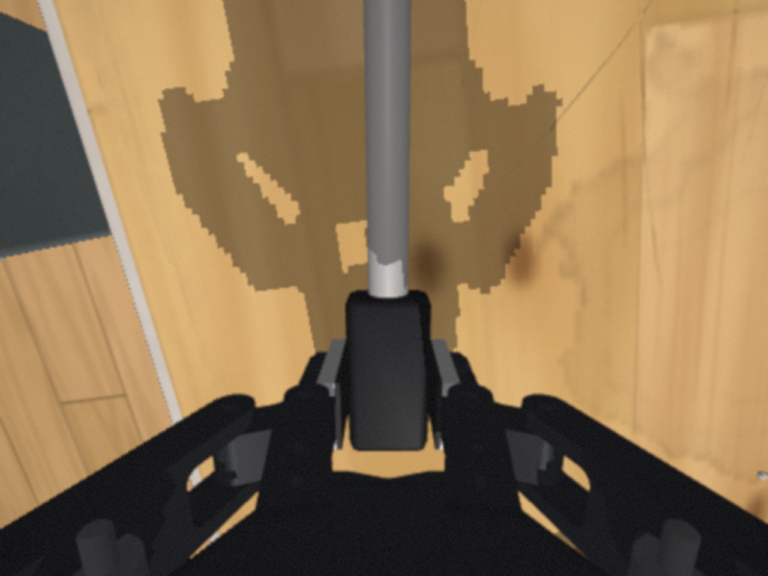

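```bash
python3 - <<'E'
from h import *
print(move([*d2w([0,-340,0])[:2],57],pose_down(-.216)))
E
```

```text
(array([-55. , -17.6, -41. ]), array([ 4.5 ,  0.05, -0.3 ]))
```

Call:
play_rows([
  [1,[-10,0,0],[0,0,-0.3]],
  [1,[-25,0,0],[0,0,-0.3]],
  [1,[-40,-4,-10],[1,0,-0.3]],
  [1,[-50,-8,-20],[2,0,-0.3]],
  [1,[-55,-13,-30],[3.5,0,-0.3]],
  [1,[-55,-17.6,-41],[4.5,0,-0.3]],
  [1,[-55,-17.6,-41],[4.5,0,-0.3]],
  [1,[-55,-17.6,-41],[4.5,0,-0.3]],
  [1,[-55,-17.6,-41],[4.5,0,-0.3]],
])

```text
t: 32.37
tool_pos: [450.8, -121.9, 56.6]
tool_rot: [-0.55, -0.443, 0.551, -0.443]
wrist_force: [-0.2, -0.1, -0.3]
width: 27.8
```

```bash
python3 - <<'E'
from h import *
snap("wrist","w25.png",None,1.5);o=st();print(o["tool_pos"],o["wrist_force"],o["width"],DR.inv().apply(o["tool_pos"]-D),R.from_quat(o["tool_rot"]).as_matrix())
snap("scene","s25.png",(150,160,300,280),5)
snap("top","t25.png",(130,180,330,260),4)
E
```

```text
[ 450.806 -121.949   56.551] [-0.216  0.79  -1.135] 28.003436615336014 [  -0.024 -340.466   56.551] [[-0.001  0.977 -0.214]
 [-0.001 -0.214 -0.977]
 [-1.    -0.001  0.001]]
```

View pics/w25.png

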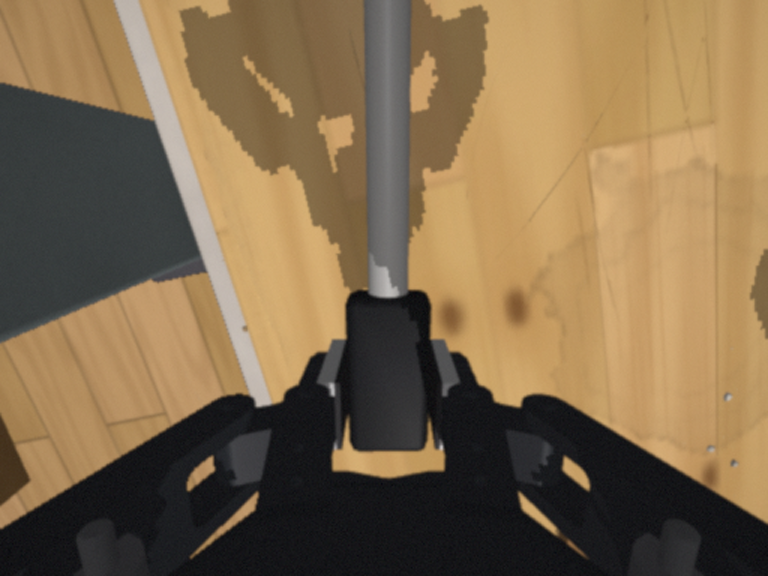

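View pics/s25.png

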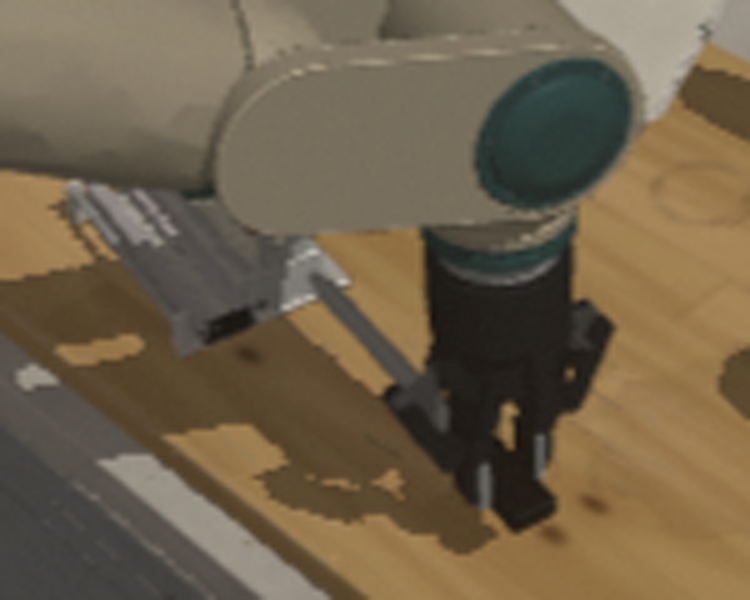

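```bash
python3 - <<'E'
from h import *
o=st();tip=o["tool_pos"];ax=-R.from_quat(o["tool_rot"]).as_matrix()[:,2]
og=tip+[0,0,4.9]+ax*30.5
P=np.array([og,og+ax*172,og+ax*186,d2w([0,-86,62]),d2w([-14,-86,76]),d2w([14,-86,76]),d2w([14,-86,43]),d2w([-14,-86,43])])
for c,(a,b,x,y),s in (("scene",(175,190,245,250),10),("top",(190,195,310,245),6)):
    im=env.camera(c)[b:y,a:x,::-1]; im=cv2.resize(im,None,fx=s,fy=s,interpolation=cv2.INTER_CUBIC)
    uv=(proj(c,P)-[a,b]+.5)*s
    for i,(u,v) in enumerate(uv): cv2.circle(im,(int(u),int(v)),3,(0,0,255) if i<3 else (0,255,0),-1)
    cv2.imwrite(f"pics/p26{c}.png",im)
E
```

```text
(no output)
```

View pics/p26scene.png

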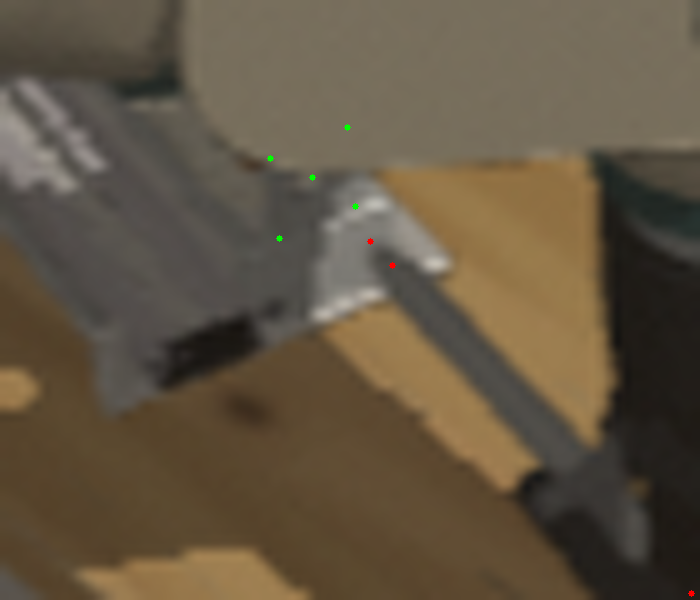

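View pics/p26top.png

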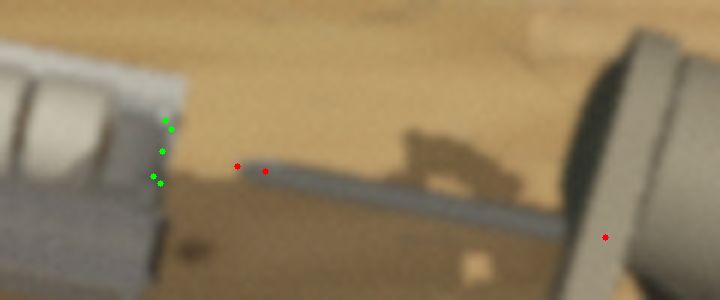

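Call:
play_rows([
  [1,[0,0,-8],[0,0,0]],
  [1,[0,0,-18],[0,0,0]],
  [1,[0,0,-28],[0,0,0]],
  [1,[0,0,-36],[0,0,0]],
  [1,[0,0,-40],[0,0,0]],
  [1,[0,0,-44],[0,0,0]],
  [1,[0,0,-48],[0,0,0]],
  [1,[0,0,-48],[0,0,0]],
])

```text
t: 33.28
tool_pos: [461.3, -74.3, 56.7]
tool_rot: [-0.551, -0.443, 0.551, -0.443]
wrist_force: [0.0, 0.2, -1.5]
width: 28.0
```

```bash
python3 - <<'E'
from h import *
snap("wrist","w27.png",None,1.5)
o=st();print(o["tool_pos"],o["wrist_force"],o["torque"],o["width"],DR.inv().apply(o["tool_pos"]-D))
tip=o["tool_pos"];ax=-R.from_quat(o["tool_rot"]).as_matrix()[:,2]
og=tip+[0,0,4.9]+ax*27
P=np.array([og,og+ax*172,og+ax*186,d2w([0,-86,62]),d2w([-14,-86,76]),d2w([14,-86,76]),d2w([14,-86,43]),d2w([-14,-86,43])])
for c,(a,b,x,y),s in (("scene",(175,190,245,250),10),("top",(190,195,310,245),6)):
    im=env.camera(c)[b:y,a:x,::-1]; im=cv2.resize(im,None,fx=s,fy=s,interpolation=cv2.INTER_CUBIC)
    uv=(proj(c,P)-[a,b]+.5)*s
    for i,(u,v) in enumerate(uv): cv2.circle(im,(int(u),int(v)),2,(0,0,255) if i<3 else (0,255,0),-1)
    cv2.imwrite(f"pics/p27{c}.png",im)
E
```

```text
[461.226 -74.755  56.717] [ 0.719 -1.378 -1.403] [-0.135 -0.024  0.015] 27.8995696800118 [   0.038 -292.135   56.717]
```

View pics/p27scene.png

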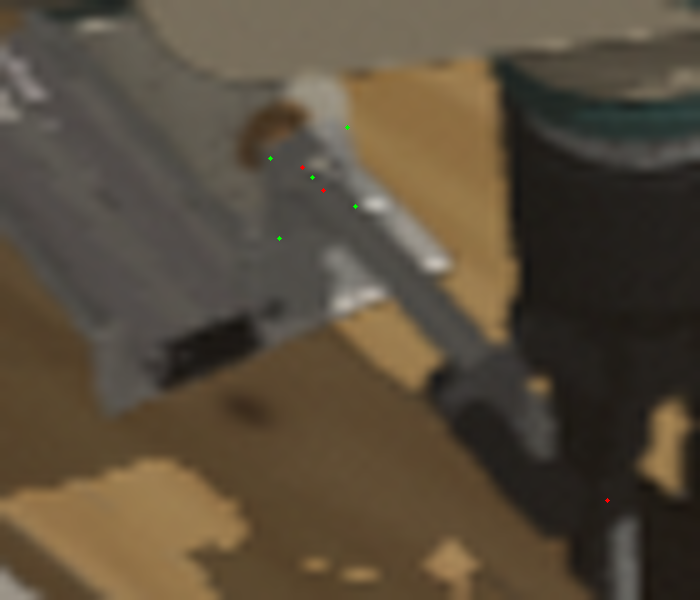

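View pics/p27top.png

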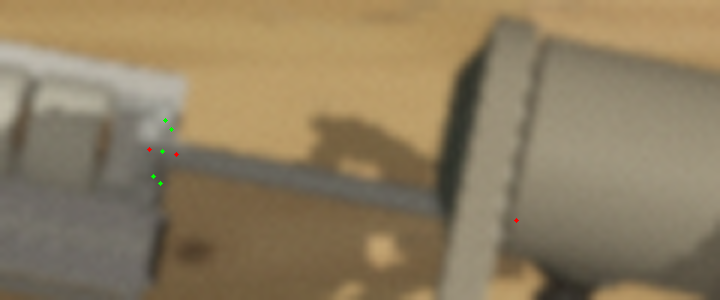

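View pics/w27.png

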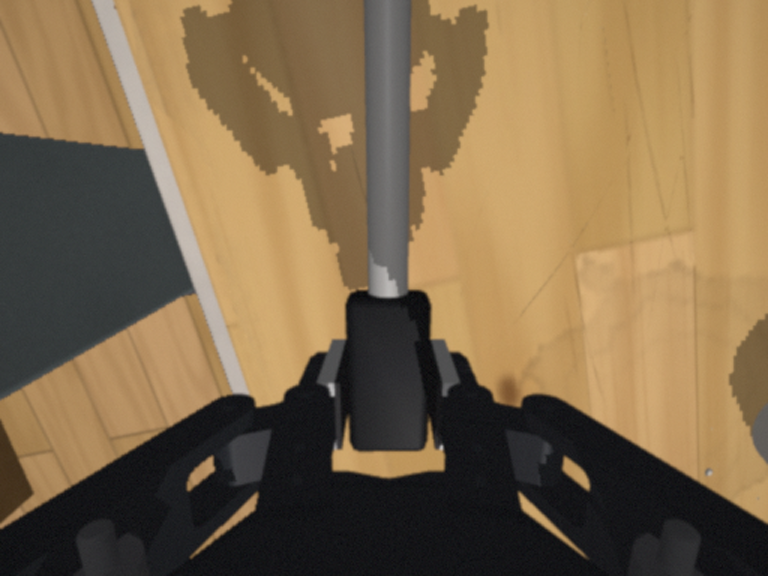

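Call:
play_rows([
  [1,[0,0,-4],[0,0,0]],
  [1,[0,0,-8],[0,0,0]],
  [1,[0,0,-12],[0,0,0]],
  [1,[0,0,-16],[0,0,0]],
  [1,[0,0,-20],[0,0,0]],
  [1,[0,0,-20],[0,0,0]],
])

```text
t: 33.93
tool_pos: [465.6, -54.8, 56.7]
tool_rot: [-0.551, -0.443, 0.551, -0.443]
wrist_force: [-0.7, 0.5, -1.2]
width: 27.6
```

```bash
python3 - <<'E'
from h import *
snap("wrist","w28.png",None,1.5)
o=st();print(o["tool_pos"],o["wrist_force"],o["torque"],o["width"],DR.inv().apply(o["tool_pos"]-D),R.from_quat(o["tool_rot"]).as_matrix()[:,2])
snap("scene","s28.png",(175,170,245,230),10)
E
```

```text
[465.5   -55.162  56.656] [ 0.785 -0.442 -1.237] [-0.106  0.017 -0.014] 27.520637743939055 [   0.014 -272.081   56.656] [-0.214 -0.977  0.001]
```

View pics/s28.png

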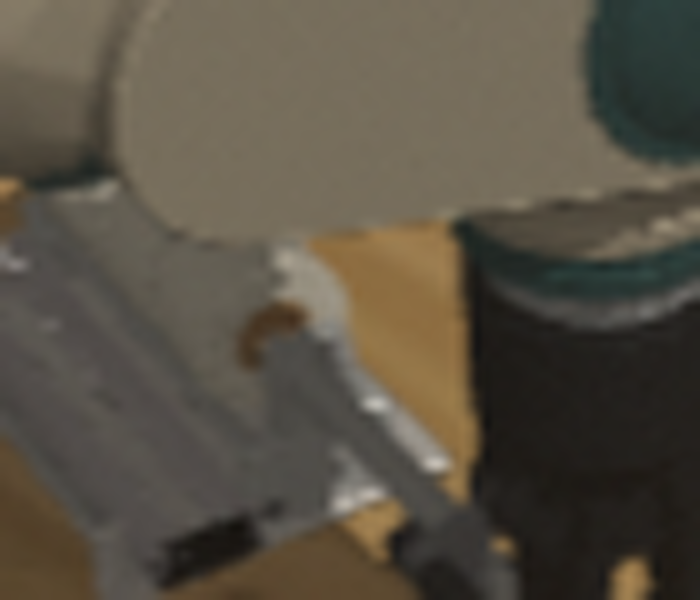

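View pics/w28.png

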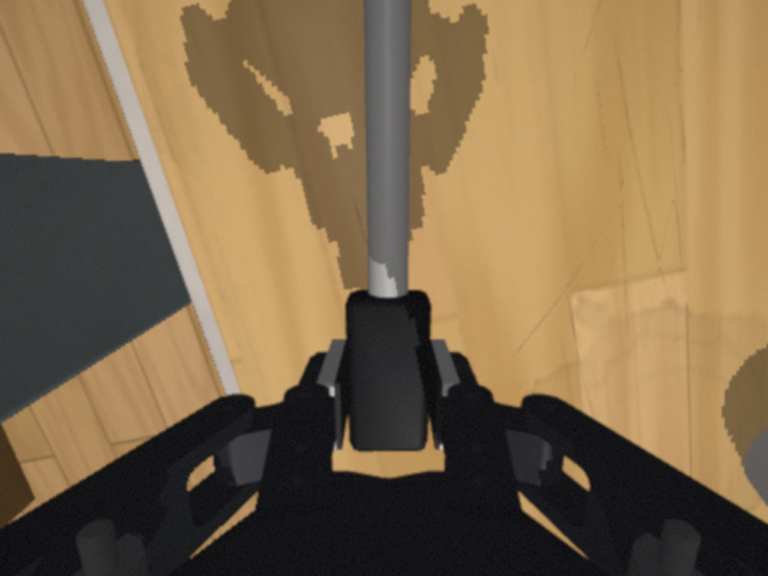

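Call:
play_rows([
  [1,[0,0,-6],[0,0,0]],
  [1,[0,0,-12],[0,0,0]],
  [1,[0,0,-18],[0,0,0]],
  [1,[0,0,-24],[0,0,0]],
  [1,[0,0,-30],[0,0,0]],
  [1,[0,0,-36],[0,0,0]],
  [1,[0,0,-42],[0,0,0]],
  [1,[0,0,-48],[0,0,0]],
  [1,[0,0,-54],[0,0,0]],
  [1,[0,0,-60],[0,0,0]],
  [1,[0,0,-60],[0,0,0]],
])

```text
t: 34.95
tool_pos: [478.5, 4.2, 56.6]
tool_rot: [-0.55, -0.443, 0.551, -0.444]
wrist_force: [0.5, 0.1, -1.0]
width: 28.1
```

```bash
python3 - <<'E'
from h import *
snap("wrist","w29.png",None,1.5)
o=st();print(o["tool_pos"],o["wrist_force"],o["torque"],o["width"],DR.inv().apply(o["tool_pos"]-D),R.from_quat(o["tool_rot"]).as_matrix()[:,2])
E
```

```text
[478.414   3.725  56.589] [-0.875  0.16  -1.284] [-0.103  0.042 -0.057] 27.541028109588904 [   0.007 -211.795   56.589] [-0.213 -0.977  0.001]
```

View pics/w29.png

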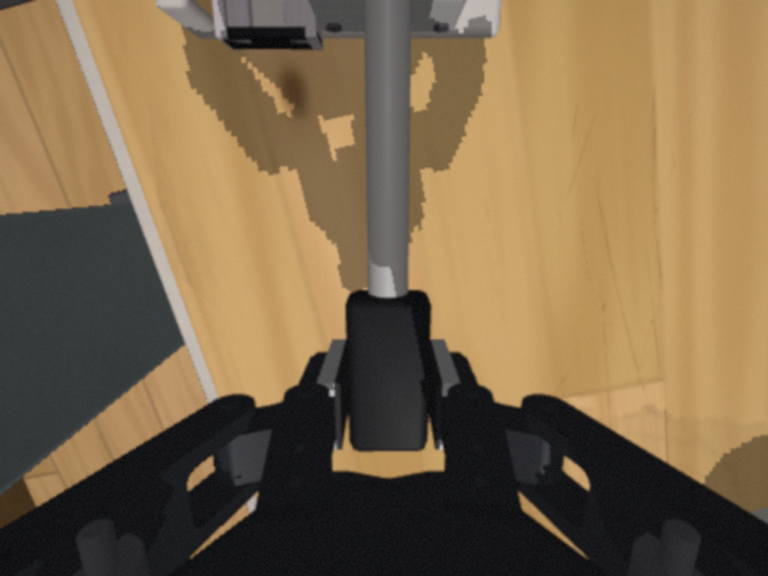

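Call:
play_rows([
  [1,[0,0,-6],[0,0,0]],
  [1,[0,0,-12],[0,0,0]],
  [1,[0,0,-18],[0,0,0]],
  [1,[0,0,-24],[0,0,0]],
  [1,[0,0,-30],[0,0,0]],
  [1,[0,0,-36],[0,0,0]],
  [1,[0,0,-42],[0,0,0]],
  [1,[0,0,-48],[0,0,0]],
  [1,[0,0,-54],[0,0,0]],
  [1,[0,0,-60],[0,0,0]],
  [1,[0,0,-60],[0,0,0]],
])

```text
t: 35.92
tool_pos: [491.4, 63.4, 56.5]
tool_rot: [-0.55, -0.444, 0.551, -0.444]
wrist_force: [-0.4, 0.1, -1.4]
width: 27.2
```

```bash
python3 - <<'E'
from h import *
snap("wrist","w30.png",None,1.5)
o=st();print(o["tool_pos"],o["wrist_force"],o["torque"],o["width"],DR.inv().apply(o["tool_pos"]-D),R.from_quat(o["tool_rot"]).as_matrix()[:,2])
E
```

```text
[491.296  62.849  56.494] [ 0.054 -0.138 -1.217] [-0.103 -0.023 -0.023] 27.81150220146647 [  -0.082 -151.284   56.494] [-0.213 -0.977  0.001]
```

View pics/w30.png

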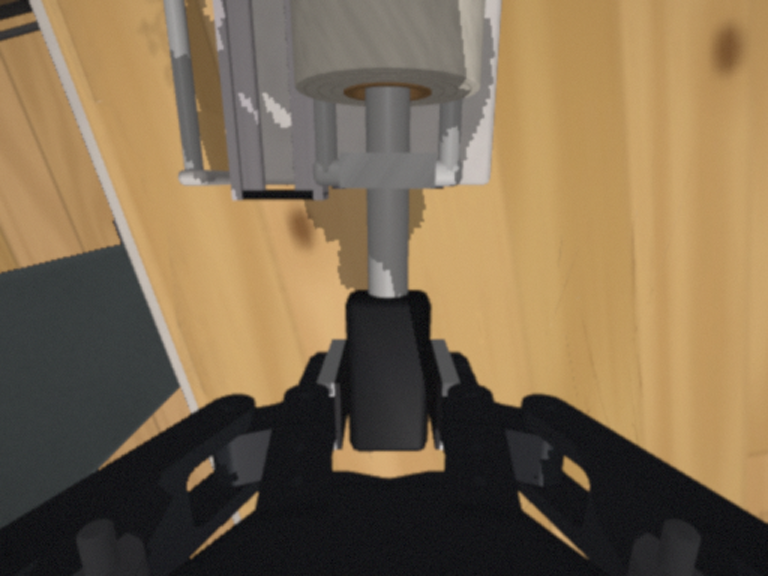

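Call:
play_rows([
  [1,[0,0,-4],[0,0,0]],
  [1,[0,0,-8],[0,0,0]],
  [1,[0,0,-12],[0,0,0]],
  [1,[0,0,-16],[0,0,0]],
  [1,[0,0,-20],[0,0,0]],
  [1,[0,0,-24],[0,0,0]],
  [1,[0,0,-28],[0,0,0]],
  [1,[0,0,-31],[0,0,0]],
  [1,[0,0,-31],[0,0,0]],
])

```text
t: 36.72
tool_pos: [498.0, 93.7, 56.5]
tool_rot: [-0.55, -0.444, 0.551, -0.444]
wrist_force: [0.2, 0.1, -0.1]
width: 27.8
```

```bash
python3 - <<'E'
from h import *
snap("wrist","w31.png",None,1.5)
o=st();print(o["tool_pos"],o["wrist_force"],o["torque"],o["width"],DR.inv().apply(o["tool_pos"]-D),R.from_quat(o["tool_rot"]).as_matrix()[:,2])
E
```

```text
[497.902  93.407  56.446] [-0.408  0.653 -0.867] [-0.073  0.023 -0.006] 27.877541324469625 [  -0.179 -120.02    56.446] [-0.212 -0.977  0.001]
```

View pics/w31.png

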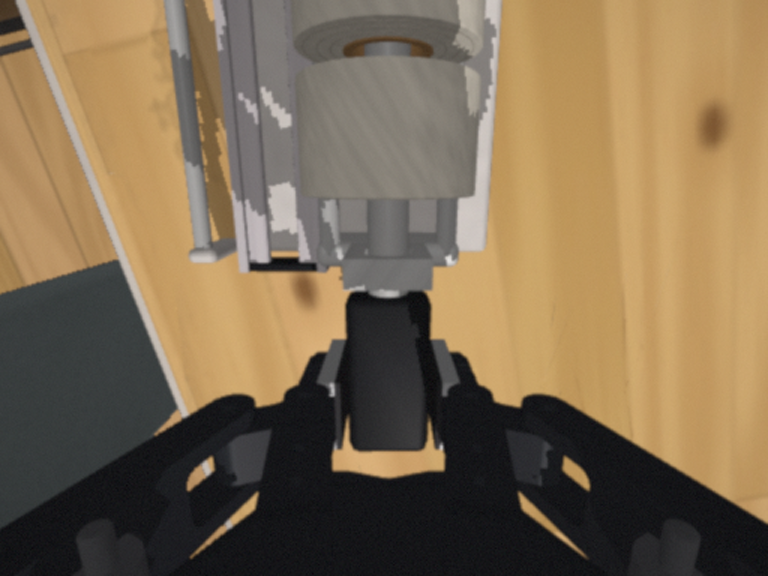

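Call:
play_rows([
  [1,[0,0,-1.5],[0,0,0]],
  [1,[0,0,-3],[0,0,0]],
  [1,[0,0,-4.5],[0,0,0]],
  [1,[0,0,-4.5],[0,0,0]],
])

```text
t: 37.1
tool_pos: [498.9, 98.0, 56.4]
tool_rot: [-0.55, -0.444, 0.551, -0.444]
wrist_force: [-0.3, 0.6, -1.1]
width: 28.1
```

Call:
play_rows([
  [1,[0,0,-1],[0,0,0]],
  [1,[0,0,-2],[0,0,0]],
  [1,[0,0,-2],[0,0,0]],
])

```text
t: 37.35
tool_pos: [498.9, 98.2, 56.4]
tool_rot: [-0.549, -0.443, 0.552, -0.444]
wrist_force: [-2.5, -8.2, 1.2]
width: 27.8
```

Call:
play_rows([
  [1,[0,0,1],[0,0,0]],
  [0.4,[1,0,1],[0,0,0]],
  [0.3,[1,0,1],[0,0,0]],
  [0.1,[1,0,1],[0,0,0]],
  [-0.2,[1,0,1],[0,0,0]],
  [-0.3,[1,0,1],[0,0,0]],
  [-0.3,[-10,0,1],[0,0,0]],
  [-0.3,[-40,0,1],[0,0,0]],
  [-0.3,[-80,0,15],[0,0,0]],
  [-0.3,[-110,0,30],[0,0,0]],
  [-0.3,[-130,0,30],[0,0,0]],
  [-0.3,[-130,0,30],[0,0,0]],
])

```text
t: 38.35
tool_pos: [495.0, 69.2, 193.3]
tool_rot: [0.552, 0.44, -0.549, 0.446]
wrist_force: [0.3, 0.0, 0.6]
width: 55.6
```

```bash
python3 - <<'E'
from h import *
snap("wrist","w32.png",None,1.5)
o=st();print(o["tool_pos"],o["wrist_force"],o["width"])
E
```

```text
[494.098  69.416 190.244] [-0.339  0.263 -0.891] 55.628392216821716
```

View pics/w32.png

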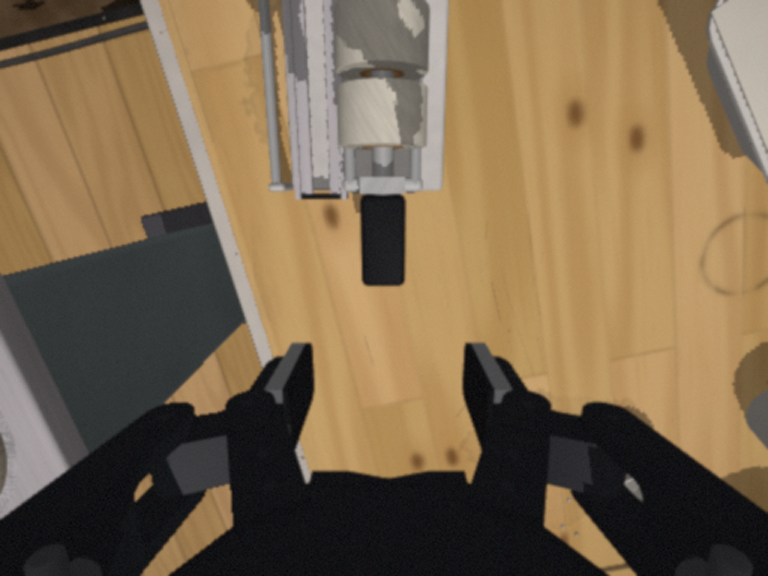

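Call:
play_rows([
  [-0.3,[-10,0,-20],[0,0,0]],
  [-0.3,[-25,0,-55],[0,0,0]],
  [-0.3,[-25,0,-95],[0,0,0]],
  [-0.3,[-25,0,-130],[0,0,0]],
  [-0.3,[-25,0,-150],[0,0,0]],
  [-0.3,[-25,0,-150],[0,0,0]],
  [-0.3,[-25,0,-150],[0,0,0]],
])

```text
t: 38.98
tool_pos: [525.3, 217.0, 213.2]
tool_rot: [-0.55, -0.442, 0.551, -0.446]
wrist_force: [-0.2, 0.1, -0.3]
width: 55.5
```

```bash
python3 - <<'E'
from h import *
snap("wrist","w33.png",None,1.5)
o=st();print(o["tool_pos"],o["wrist_force"],o["width"])
print(move([450,0,260]))
E
```

```text
[525.49  216.001 213.644] [-0.088 -0.407  0.021] 55.15279853493964
(array([-45.4, -27.7, 227.3]), array([0., 0., 0.]))
```

View pics/w33.png

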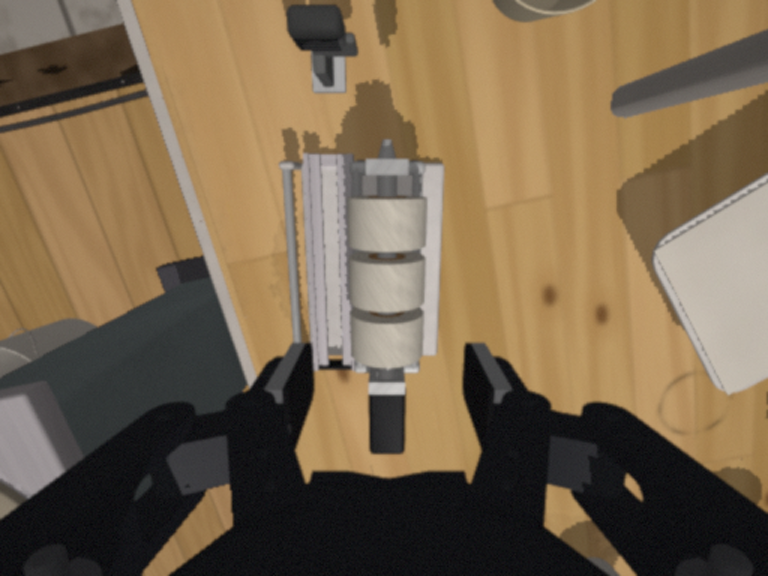

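The nose shows beyond the left bracket at (388,145), the handle is against the right one at (388,385), and the three rolls sit between them with the guide standing free at (325,60). I'll hand the job in.

```bash
python3 - <<'E'
from h import *
env.camera("top")
for n in ("dip_cup","rice_bowl"):print(n,look("top",n)[:1])
print(env.job_done())
E
```

```text
dip_cup [(0.81, array([ 684.032, -193.3  ,   14.624]))]
rice_bowl [(0.56, array([705.972, 424.877,  49.689]))]
the job is handed in; nothing more can be done
None
```

I handed the job in at about 39 s with every part of the task done. No verdict came back.

- **Edge guide:** I slid it off the open left end of the track and stood it on the worktop, about 155 mm left of the dispenser's centre.
- **Rolls:** the carton held three. All three are in the cradle at roughly y = +42, 0 and −42 mm.
- **Spindle:** it had been knocked about 30 mm aside, so I found it again before picking it up. It went through without resistance until the handle met the right bracket, at about 8 N.

**Last checks:**
- The final wrist picture shows the handle against the right bracket, the nose out of the left one, the three rolls in line and the guide standing alone. The gripper was clear of everything.
- The cup was detected within about 3 mm of where it started.
- The bowl's last detection was about 22 mm from the first, at a lower confidence (0.56 against 0.80) and with its height reading off by a similar amount. The arm was never close to the bowl, so I take this as detector error, but I did not check it another way.

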